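Find the rattling parts tin at the draught bar

ROBOT

A 6-joint arm with a two-finger parallel gripper is mounted at the origin on the work surface. World frame = base frame: x ahead of the robot, y to its left, z up, the work surface at z = 0. Lengths are in m, angles in rad, forces in N, time in s.
With the tool pointing down it reaches from about 0.425 to 0.925 m from the base axis. Payload 12.5 kg.
Tool frame: the origin (TCP) lies at the very end of the fingers, on their centre line; the grasp point (between the pads) lies 19 mm behind it; z points along the fingers, x is the direction in which the jaws open and shut, and the axes are right-handed (so a half turn about z gives the same grasp; the last joint's range is limited). The gripper opens to 85 mm and grips with 20 to 120 N. Pads are 22 mm wide; open, the fingers measure 114 mm over their backs; the gripper's body (76 mm by 85 mm) begins 54 mm behind the grasp point. The pads swing forward as they close: fully open they stand 13 mm farther back than shut.
Start: joints at [1.046, 0.491, 1.559, -0, 1.092, -0.106], TCP at [0.254, 0.571, 0.231] pointing down, gripper open.
Joint ranges: [-3.1, 3.1], [-0.84, 2.19], [0.05, 2.79], [-1.13, 4.28], [0.06, 2.93], [-2.69, 2.69]. Speed limits (rad/s): [2.22, 2.22, 2.79, 3.14, 3.14, 3.14].

INTERFACE

Orientations are given as a 3x3 rotation matrix whose columns are the frame's x, y, z axes.
In Python, from workcell import state, grab_frame, get_calibration, order gives the robot as it stands. The module is installed in compiled form; this text tells all that it offers.
- The arm moves only by the tool carry_out, never from a script. Its argument "series" is a list of rows, each an object with "fingers": the opening, from 0 (shut) to 1 (fully open); "dp": the shift along the tool's x, y, z in m, a list of three; "dr": the turn, a rotation vector about the tool's x, y, z in rad, a list of three. In form: [{"fingers": fingers, "dp": [dx, dy, dz], "dr": [wx, wy, wz]}, ...]. A call has 1 to 8 rows; each row is the pose to reach, as a shift and turn from the pose commanded when the call began, along the tool's axes at that moment; what a row does not reach only later rows make up. A row lasts 1/12 s, in which the tool goes at most 41.7 mm and 7.16 degrees, less where a joint would pass 70% of its speed; a pose out of reach is approached as far as the arm can. A call with a gripper value outside its range is refused whole. The fingers move at their own pace and stop on an object; "grip_force" is the grip in N (left out, the last holds). Time passes only in rows, so rows that repeat a pose let the fingers close. It gives the time, the measured TCP pose, the force and the opening at its end, in the units of the state.
- state(): the state, without advancing time (a new reading comes with each control period).
- grab_frame(name): name is "scene" or "side" or "wrist"; returns the picture (420x560x3 uint8, red, green, blue); there is no depth.
- get_calibration(name): a dict with "intrinsics" (3x3 intrinsics, pixels), "extrinsics" (4x4, takes a point from camera to world coordinates). Camera axes: x right, y up, looking along -z (the intrinsics and any distortion apply to the point x, -y, -z); pixel columns grow to the right and rows downward; lengths in m; the calibration is good to about 2 mm. A picture is of the moment at which its call begins: read the wrist's pose just before it. get_calibration takes no time and is no camera call; for the wrist camera it gives the pose at the moment of the call.
- order.sign_off(): hands the job in, once; it reports no verdict.
The state is a dict: "t": time; "joint_pos": joint angles; "joint_vel": joint speeds; "joint_efforts": joint torques, N m; "ee_pos": TCP position; "eef_rot": TCP orientation; "ft_force": force on the tool from outside, world axes, zero at the start; "ft_torque": the same for the moment, N m; "grip_width": finger opening in m.
Only numpy, scipy, OpenCV 4.12 (cv2) and the standard library are available. Lean on these libraries where they do the work, as an engineer would, in place of code of your own. Each camera call takes 0.05 s, during which the arm holds its last target.

TASK

One of the three sealed tins on the board holds the loose valve ball that we need for the tap: starting with the tin on the robot's left and working to its right, lift each one clear of the board, shake it briskly, and put it back upright where it stood unless it is the one to hand over. Once all three have been shaken, hold the tin that rattles out over the black rubber mat at the front, level and still, centred over the mat and about ten centimetres above it, and finish while still holding it there, with the other two tins standing back in their places. Leave the cups, bottle, spanner and coasters alone.

Things in the scene. Friction and masses are not known exactly. Their poses are not given: they have to be found in the camera images.
- tin_left_c (a point): Centre (half-way up) of the left-hand tin (robot's left, +y) of three look-alike sealed metal parts tins in a row on the board. Each is 110 mm long (its x), 60 mm wide (its y), 64 mm high (its z, up), one solid shell with its lid sealed on. Long axis lies across the row; grip the 60 mm width, fingers in the gaps (at least 45 mm) between tins.
- tin_mid_c (a point): Centre (half-way up) of the middle tin; same size and axes as the left one. One of the three tins, any of them, holds a loose steel ball, 36 mm, about 190 g, that rolls freely up to 33 mm either side of the middle along the tin's length: it knocks on the end walls when shaken along x, and runs to the lower end when tipped, shifting the balance by about 0.12 N m from end to end.
- tin_right_c (a point): Centre (half-way up) of the right-hand tin (robot's right, -y); same size and axes as the left one. Each tin weighs 0.33 to 0.44 kg with its contents. The two tins without the ball hold a tightly packed insert of the ball's weight that does not move, so looks and weight do not tell the tins apart.
- board: Fixed board, 140 mm deep (x), 360 mm long (y), 18 mm thick, on the counter; the tins stand on it in a row along its y, about 115 mm apart. Origin at the centre of its underside, at counter height (z = 0); a tin standing on it has its centre 50 mm above the counter. A brisk shake: 0.2 m/s or more, tin 40 mm or more clear of the board.
- mat: Fixed black ribbed rubber mat, 100 mm (x) by 200 mm (y), about 6 mm thick, beyond the board at the front of the counter. Origin at the centre of its underside, on the counter (z = 0). The rattling tin is held over its centre.
- cups: Stack of clear plastic cups, about 81 mm across, 200 mm high, upright, loose, to the robot's left; origin at the centre of its underside. To be left alone.
- bottle: Amber glass bottle, 62 mm across, 210 mm high, upright, loose, to the robot's left; origin at the centre of its underside. To be left alone.
- spanner: Steel spanner lying flat to the robot's right, loose; origin at the underside, about the middle of its length. To be left alone.
- coasters: Low stack of round cork and card coasters, 92 mm across, 24 mm high, loose, to the robot's right; origin at the centre of its underside. To be left alone.
Not all that is in view belongs to the job. Leave any yellow look-alike of the part that bears tin_right_c alone.

How it is judged:
By the outcome, as a careful person would: the job done as asked, in the order asked, and still so for the second after the job is handed in, while the arm keeps its last pose, push and grip.
It also fails if it takes over 72 s, if anything falls off the work surface, if the arm or the gripper's body presses on something with over 40 N, if the wrist force passes 120 N, or if a joint passes its speed limit or range.

## Working session

There is one attempt and no reset: what is moved stays moved. The work goes in short steps, Python scripts to look and compute and a tool call to move; the robot and the scene stay as the last step left them, time stands still between calls to the robot, and variables do not carry over. Pictures are saved under pics/ and viewed, and the job is handed in when it is done.

Besides the shell and the picture viewer there is one more tool, called after "Emit:" by a JSON object that holds its "op" and its "data". carry_out: Moves the arm, as the interface text tells. Its arguments: {"type":"object","properties":{"series":{"type":"array"},"grip_force":{"type":"number"}},"required":["series"]}

```bash
mkdir -p pics; ls
python3 - <<'E'
from workcell import state, grab_frame, get_calibration
import cv2, numpy as np
s=state()
for k,v in s.items(): print(k,np.round(v,4).tolist())
for n in ["scene","side","wrist"]:
    c=get_calibration(n); print(n,np.round(c["intrinsics"],1).tolist(),np.round(c["extrinsics"],3).tolist(),c.keys())
    cv2.imwrite(f"pics/{n}0.png",grab_frame(n)[:,:,::-1])
E
```

```text
pics
t 0.0
joint_pos [1.0464, 0.4916, 1.5595, -0.0, 1.0917, -0.1056]
joint_vel [0.0012, -0.0008, -0.0004, 0.0006, -0.0006, -0.001]
joint_efforts [-0.0, -61.8443, -26.1594, -0.0, 0.004, 0.0]
ee_pos [0.254, 0.5708, 0.2307]
eef_rot [[0.4066, 0.9136, -0.0006], [0.9136, -0.4066, -0.001], [-0.0011, -0.0001, -1.0]]
ft_force [-0.5515, -0.8067, 0.1124]
ft_torque [-0.0014, 0.0232, 0.0202]
grip_width 0.0853
scene [[483.8, 0.0, 270.9], [0.0, 483.8, 205.3], [0.0, 0.0, 1.0]] [[-0.779, -0.474, 0.411, 1.124], [0.627, -0.596, 0.501, 0.733], [0.007, 0.648, 0.762, 1.169], [0.0, 0.0, 0.0, 1.0]] dict_keys(['intrinsics', 'extrinsics'])
side [[479.4, 0.0, 276.3], [0.0, 479.4, 203.7], [0.0, 0.0, 1.0]] [[0.673, 0.402, -0.62, -0.246], [-0.739, 0.383, -0.554, -0.702], [0.014, 0.832, 0.555, 0.773], [0.0, 0.0, 0.0, 1.0]] dict_keys(['intrinsics', 'extrinsics'])
wrist [[312.7, 0.0, 275.4], [0.0, 312.7, 209.4], [0.0, 0.0, 1.0]] [[0.407, -0.866, -0.292, 0.179], [0.913, 0.386, 0.129, 0.604], [0.001, -0.319, 0.948, 0.373], [0.0, 0.0, 0.0, 1.0]] dict_keys(['intrinsics', 'extrinsics'])
```

View pics/scene0.png

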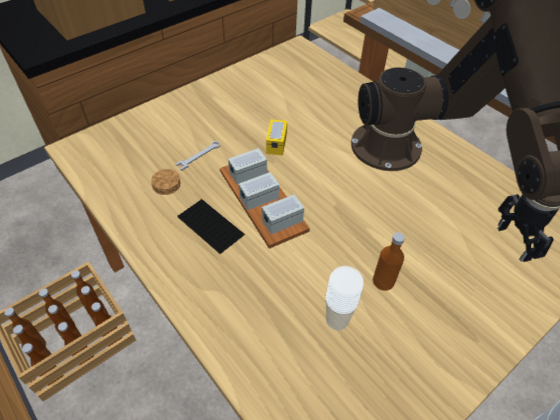

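View pics/side0.png

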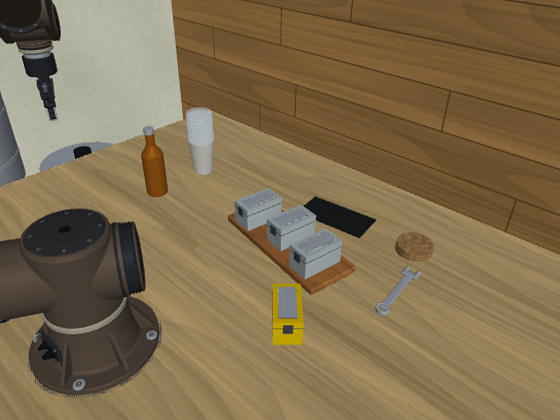

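View pics/wrist0.png

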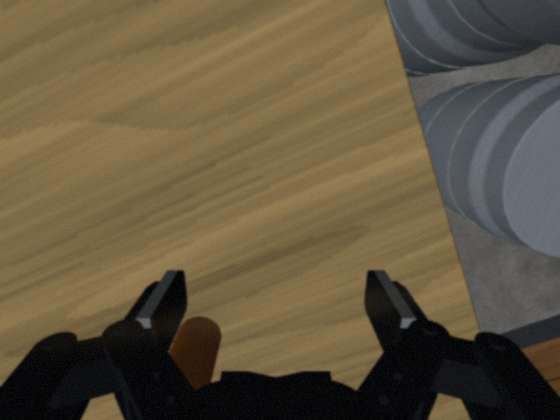

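```bash
cat > h.py <<'E'
import numpy as np, cv2
from workcell import state, grab_frame, get_calibration
def ray(c,uv):
    K=c["intrinsics"];E=c["extrinsics"]
    d=np.linalg.solve(K,np.array([uv[0],uv[1],1.]));d=np.array([d[0],-d[1],-d[2]])
    return E[:3,3],E[:3,:3]@d
def onz(c,uv,z):
    o,d=ray(c,uv);return o+d*(z-o[2])/d[2]
def proj(c,p):
    E=c["extrinsics"];q=E[:3,:3].T@(np.asarray(p)-E[:3,3]);q=np.array([q[0],-q[1],-q[2]])
    u=c["intrinsics"]@q;return u[:2]/u[2]
E
python3 - <<'E'
from h import *
for n,(x0,y0,x1,y1) in {"scene":(170,110,320,250),"side":(220,180,380,300)}.items():
    im=cv2.imread(f"pics/{n}0.png");c=get_calibration(n)
    cv2.imwrite(f"pics/{n}0c.png",cv2.resize(im[y0:y1,x0:x1],None,fx=4,fy=4,interpolation=cv2.INTER_CUBIC))
    hsv=cv2.cvtColor(im,cv2.COLOR_BGR2HSV)
    H,S,V=cv2.split(hsv)
    m={"grey":(S<60)&(V>70),"dark":(V<45),"board":((H<12)&(S>120)&(V>60)),"yellow":(H>22)&(H<32)&(S>200)}
    for k,a in m.items():
        a=a.astype(np.uint8);a[:y0-30]=0;a[y1+30:]=0;a[:,:x0-30]=0;a[:,x1+30:]=0
        nn,l,st,ce=cv2.connectedComponentsWithStats(a)
        for i in range(1,nn):
            if st[i,4]>150:
                cs,_=cv2.findContours((l==i).astype(np.uint8),0,2)
                r=cv2.approxPolyDP(max(cs,key=len),3,True)[:,0]
                print(n,k,st[i],np.round(ce[i],1))
                if k in("dark","board"):
                    for p in r: print("   ",p,np.round(onz(c,p,.006 if k=="dark" else .018),3)[:2])
E
```

```text
scene grey [270 122  13  17 172] [276.2 129.9]
scene grey [175 141  45  29 282] [197.4 155. ]
scene grey [ 228  148   52   62 1981] [253.5 178.3]
scene grey [ 262  194   42   40 1105] [282.8 213.4]
scene grey [329 266  21  14 249] [340.3 273.2]
scene dark [ 178  200   66   53 1613] [210.6 225.8]
    [201 200] [ 0.657 -0.188]
    [178 216] [ 0.749 -0.178]
    [220 252] [0.725 0.014]
    [243 234] [0.634 0.003]
scene yellow [267 120  20  25 154] [277.5 135.5]
side grey [191 150  23  25 484] [202.4 160.9]
side grey [ 235  188  108   91 4629] [290.6 231.1]
side grey [375 266  35  49 479] [393.6 293. ]
side grey [278 287  20  31 561] [287. 302.]
side dark [ 304  197   72   41 1342] [339.3 216.9]
    [304 205] [0.661 0.002]
    [317 215] [ 0.648 -0.057]
    [317 220] [ 0.629 -0.071]
    [358 237] [ 0.643 -0.197]
    [375 220] [ 0.739 -0.188]
    [316 197] [0.718 0.003]
side yellow [273 283  31  47 689] [287.4 309.1]
```

View pics/scene0c.png

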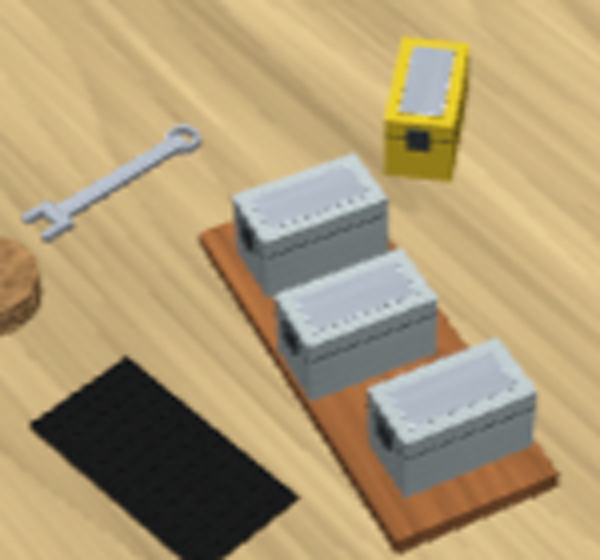

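View pics/side0c.png

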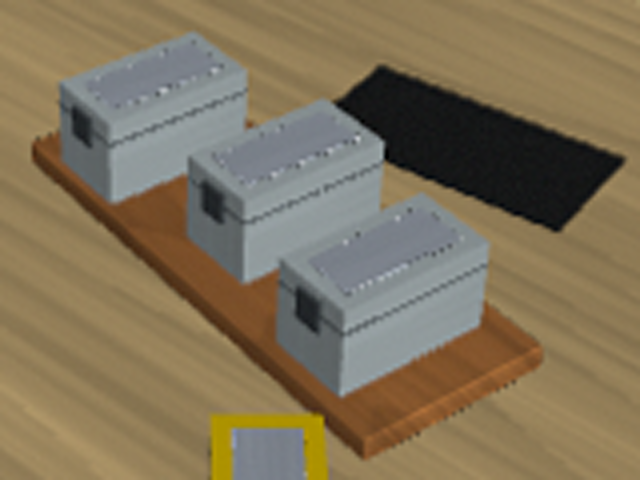

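Run:
```python
from h import *
P={"scene":((170,110),{"L":[(368,398),(499,341),(536,393),(402,448)],"M":[(278,298),(405,252),(437,298),(310,352)],"R":[(233,198),(352,156),(388,203),(262,247)],"mat":[(126,357),(30,426),(200,566),(298,497)]}),
"side":((220,180),{"L":[(60,85),(195,33),(247,77),(110,143)],"M":[(188,157),(327,100),(383,148),(243,220)],"R":[(278,262),(421,195),(489,241),(343,331)],"mat":[(380,66),(624,160),(558,231)]})}
for n,(o,d) in P.items():
    c=get_calibration(n)
    for k,q in d.items():
        p=np.array([onz(c,(o[0]+(u+.5)/4-.5,o[1]+(v+.5)/4-.5),.006 if k=="mat" else .082)[:2] for u,v in q])
        e=np.linalg.norm(np.diff(np.vstack([p,p[:1]]),axis=0),axis=1)
        i=np.argmax(e[:2]); v=p[(i+1)%len(p)]-p[i]
        r=cv2.minAreaRect(p.astype(np.float32)*1000)
        print(n,k,"c",np.round(p.mean(0),4),"edges",np.round(e,3),"yaw long",np.round(np.degrees(np.arctan2(v[1],v[0])),1),"rect c",np.round(r[0],1))
```

```text
scene L c [0.5183 0.0476] edges [0.113 0.057 0.111 0.053] yaw long 171.1 rect c [517.9  46.6]
scene M c [ 0.5138 -0.0702] edges [0.109 0.055 0.111 0.061] yaw long 168.2 rect c [514.4 -68.7]
scene R c [ 0.478  -0.1798] edges [0.107 0.062 0.11  0.061] yaw long 168.9 rect c [ 477.8 -180.2]
scene mat c [ 0.6903 -0.0888] edges [0.098 0.192 0.094 0.199] yaw long 98.1 rect c [689.7 -87.2]
side L c [0.5049 0.0329] edges [0.11  0.065 0.116 0.074] yaw long -10.4 rect c [503.   30.9]
side M c [ 0.5034 -0.0829] edges [0.11  0.062 0.116 0.072] yaw long -11.4 rect c [501.6 -84.8]
side R c [ 0.4663 -0.1897] edges [0.11  0.057 0.121 0.069] yaw long -10.7 rect c [ 463.5 -189.9]
side mat c [ 0.7014 -0.1264] edges [0.198 0.099 0.223] yaw long -83.5 rect c [ 722.8 -110.6]
```

Run:
```python
from h import *
s=state()
T=s["ee_pos"];R=s["eef_rot"]
for n in("scene","side"):
    c=get_calibration(n);im=cv2.imread(f"pics/{n}0.png")
    q=proj(c,T);print(n,q,"base",proj(c,[0,0,0]))
    pts=[T+R@np.array([sx*.043,0,-.013]) for sx in(-1,1)]
    for p in pts: print(proj(c,p))
    x,y=np.round(q).astype(int)
    x0,y0=max(x-50,0),max(y-50,0)
    cr=cv2.resize(im[y0:y0+90,x0:x0+90],None,fx=6,fy=6,interpolation=cv2.INTER_CUBIC)
    for p in [T]+pts:
        a=proj(c,p);cv2.circle(cr,(int((a[0]-x0+.5)*6),int((a[1]-y0+.5)*6)),4,(0,0,255),1)
    cv2.imwrite(f"pics/{n}0t.png",cr)
    th=np.linspace(0,2*np.pi,60)
    b=im.copy()
    for t in th:
        a=proj(c,[.1*np.cos(t),.1*np.sin(t),0]);cv2.circle(b,tuple(int(v) for v in np.round(a)),1,(0,0,255),-1)
    a=proj(c,[0,0,0]).astype(int);y0=max(0,a[1]-100);x0=max(0,a[0]-110)
    cv2.imwrite(f"pics/{n}0b.png",cv2.resize(b[y0:y0+160,x0:x0+200],None,fx=3,fy=3))
```

```text
scene [509.75570778 246.60449602] base [385.55235623 145.50812828]
[501.77478677 229.41281222]
[522.43708113 258.06270782]
side [ 53.45080064 117.30046811] base [ 96.32460142 339.71632445]
[ 53.04705277 118.81462542]
[ 51.57214528 107.20127912]
```

Run:
```python
import cv2,numpy as np
a=[cv2.resize(cv2.imread(f"pics/{n}.png"),(400,300 if 'b' in n else 400)) for n in("scene0t","side0t")]
cv2.imwrite("pics/t.png",np.hstack(a))
a=[cv2.resize(cv2.imread(f"pics/{n}.png"),(400,320)) for n in("scene0b","side0b")]
cv2.imwrite("pics/b.png",np.hstack(a))
```

```text
(no output)
```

View pics/t.png

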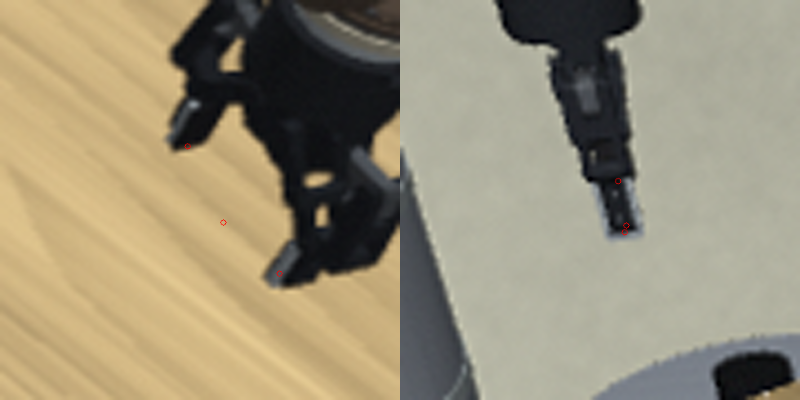

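View pics/b.png

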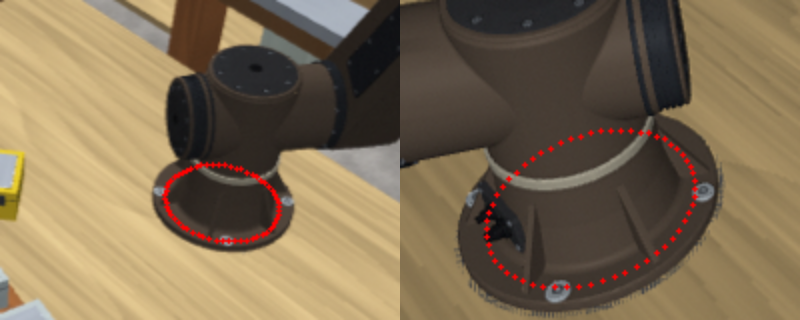

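```bash
cat >> h.py <<'E'
def go(target,yaw=None):
    """print dp, dr to reach world target & tool-x yaw (deg), tool down"""
    s=state();R=s["eef_rot"];T=s["ee_pos"]
    dp=R.T@(np.asarray(target)-T)
    out=[np.round(dp,4).tolist()]
    if yaw is not None:
        from scipy.spatial.transform import Rotation as Ro
        a=np.radians(yaw);G=np.array([[np.cos(a),np.sin(a),0],[np.sin(a),-np.cos(a),0],[0,0,-1]])
        out.append(np.round(Ro.from_matrix(R.T@G).as_rotvec(),4).tolist())
    print("dp,dr",out,"dist",np.linalg.norm(dp).round(3))
    return out
E
python3 - <<'E'
from h import *
c=get_calibration("scene")
print(onz(c,(385,285),0),onz(c,(338,325),0),onz(c,(277,148),0.0), onz(c,(166,183),0.02))
go([.48,-.06,.36],79.5)
E
```

```text
[0.4281046  0.38886894 0.        ] [0.614941   0.39432032 0.        ] [ 0.31048554 -0.22992821  0.        ] [ 0.7110997  -0.30897015  0.02      ]
dp,dr [[-0.4846, 0.4629, -0.1288], [-0.0002, 0.0008, -0.2355]] dist 0.682
```

Emit:
{"op": "carry_out", "data": {"series": [{"fingers": 1,"dp": [0,0,-0.04],"dr": [0,0,0]},{"fingers": 1,"dp": [0,0,-0.08],"dr": [0,0,0]},{"fingers": 1,"dp": [0,0,-0.129],"dr": [0,0,0]},{"fingers": 1,"dp": [-0.485,0.463,-0.129],"dr": [0,0,-0.235]},{"fingers": 1,"dp": [-0.485,0.463,-0.129],"dr": [0,0,-0.235]},{"fingers": 1,"dp": [-0.485,0.463,-0.129],"dr": [0,0,-0.235]},{"fingers": 1,"dp": [-0.485,0.463,-0.129],"dr": [0,0,-0.235]},{"fingers": 1,"dp": [-0.485,0.463,-0.129],"dr": [0,0,-0.235]}]}}

```text
t: 0.82
ee_pos: [0.3243, 0.373, 0.3551]
eef_rot: [[0.182, 0.983, -0.0], [0.983, -0.182, -0.0], [-0.0, -0.0, -1.0]]
ft_force: [1.0, -1.0, 0.7]
grip_width: 0.0848
```

Run:
```python
from h import *
print(state()["ee_pos"],state()["joint_pos"],state()["t"]); go([.48,-.06,.36],79.5)
```

```text
[0.32428051 0.37296747 0.35512736] [ 7.21401024e-01  1.88556656e-01  1.68260366e+00 -5.20682376e-05
  1.27051055e+00 -6.66179285e-01] 0.8167
dp,dr [[-0.3974, 0.232, -0.0048], [-0.0, 0.0001, 0.0001]] dist 0.46
```

Emit:
{"op": "carry_out", "data": {"series": [{"fingers": 1,"dp": [-0.397,0.232,-0.005],"dr": [0,0,0]},{"fingers": 1,"dp": [-0.397,0.232,-0.005],"dr": [0,0,0]},{"fingers": 1,"dp": [-0.397,0.232,-0.005],"dr": [0,0,0]},{"fingers": 1,"dp": [-0.397,0.232,-0.005],"dr": [0,0,0]},{"fingers": 1,"dp": [-0.397,0.232,-0.005],"dr": [0,0,0]},{"fingers": 1,"dp": [-0.397,0.232,-0.005],"dr": [0,0,0]},{"fingers": 1,"dp": [-0.397,0.232,-0.005],"dr": [0,0,0]},{"fingers": 1,"dp": [-0.397,0.232,-0.005],"dr": [0,0,0]}]}}

```text
t: 1.48
ee_pos: [0.4371, 0.0591, 0.359]
eef_rot: [[0.183, 0.983, 0.0], [0.983, -0.183, 0.0], [0.0, 0.0, -1.0]]
ft_force: [0.7, 0.4, 0.7]
grip_width: 0.0851
```

Run:
```python
from h import *
go([.48,-.06,.36],79.5)
```

```text
dp,dr [[-0.1092, 0.064, -0.001], [0.0003, -0.0002, -0.0006]] dist 0.127
```

Emit:
{"op": "carry_out", "data": {"series": [{"fingers": 1,"dp": [-0.109,0.064,0],"dr": [0,0,0]},{"fingers": 1,"dp": [-0.109,0.064,0],"dr": [0,0,0]},{"fingers": 1,"dp": [-0.109,0.064,0],"dr": [0,0,0]},{"fingers": 1,"dp": [-0.109,0.064,0],"dr": [0,0,0]},{"fingers": 1,"dp": [-0.109,0.064,0],"dr": [0,0,0]},{"fingers": 1,"dp": [-0.109,0.064,0],"dr": [0,0,0]}]}}

```text
t: 1.98
ee_pos: [0.4797, -0.0575, 0.3586]
eef_rot: [[0.184, 0.983, -0.001], [0.983, -0.184, 0.001], [0.0, -0.001, -1.0]]
ft_force: [-0.7, 0.1, 1.0]
grip_width: 0.0855
```

Run:
```python
from h import *
import pickle
print(np.abs(state()["joint_vel"]).max(), state()["ee_pos"])
c=get_calibration("wrist");im=grab_frame("wrist")[:,:,::-1]
cv2.imwrite("pics/w1.png",im);pickle.dump(c,open("w1.pkl","wb"))
for n in("scene","side"):
    cv2.imwrite(f"pics/{n}1.png",grab_frame(n)[:,:,::-1])
```

```text
0.029209827326208384 [ 0.47972185 -0.05750207  0.35857376]
```

View pics/w1.png

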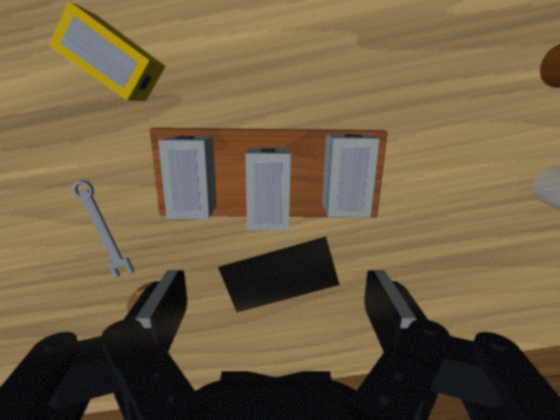

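```bash
cat > meas.py <<'E'
from h import *
def tops(im,c,verbose=True):
    hsv=cv2.cvtColor(np.ascontiguousarray(im),cv2.COLOR_BGR2HSV);H,S,V=cv2.split(hsv)
    return H,S,V
E
python3 - <<'E'
import cv2
im=cv2.imread("pics/w1.png")
cv2.imwrite("pics/w1c.png",cv2.resize(im[120:315,145:395],None,fx=3,fy=3,interpolation=cv2.INTER_CUBIC))
E
```

```text
(no output)
```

View pics/w1c.png

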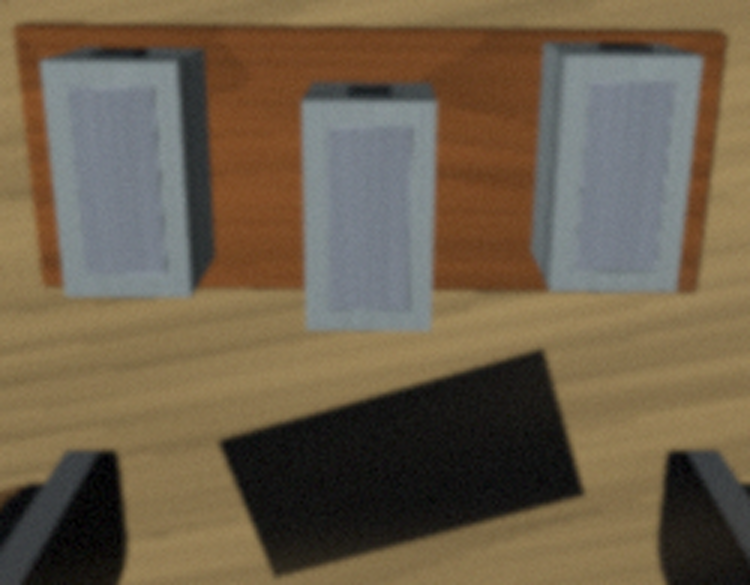

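Run:
```python
from h import *
import pickle
c=pickle.load(open("w1.pkl","rb"))
d={"R":[(42,60),(182,60),(192,297),(65,298)],"M":[(302,100),(436,100),(431,330),(307,330)],"L":[(566,54),(702,54),(681,292),(549,290)],"mat":[(222,441),(543,350),(583,493),(275,577)],"board":[(17,25),(724,33),(696,292),(42,288)]}
for k,q in d.items():
    z={"mat":.006,"board":.018}.get(k,.082)
    p=np.array([onz(c,(145+(u+.5)/3-.5,120+(v+.5)/3-.5),z)[:2] for u,v in q])
    e=np.linalg.norm(np.diff(np.vstack([p,p[:1]]),axis=0),axis=1)
    v=(p[2]+p[3]-p[0]-p[1]) ; 
    print(k,"c",np.round(p.mean(0),4),"edges",np.round(e,3),"x-axis yaw",np.round(np.degrees(np.arctan2(v[1],v[0])),1))
```

```text
R c [ 0.4742 -0.1822] edges [0.061 0.111 0.06  0.111] x-axis yaw -12.0
M c [ 0.5119 -0.074 ] edges [0.06 0.11 0.06 0.11] x-axis yaw -11.0
L c [0.5137 0.0442] edges [0.06  0.111 0.063 0.11 ] x-axis yaw -10.6
mat c [ 0.6875 -0.0887] edges [0.196 0.098 0.198 0.1  ] x-axis yaw 6.0
board c [ 0.5003 -0.0724] edges [0.353 0.138 0.358 0.139] x-axis yaw -11.4
```

Run:
```python
from h import *
go([.515,.045,.14],79.2)
```

```text
dp,dr [[0.1061, 0.0163, 0.2191], [0.0002, -0.0002, 0.0064]] dist 0.244
```

Emit:
{"op": "carry_out", "data": {"series": [{"fingers": 1,"dp": [0.04,0.006,0.0],"dr": [0,0,0.006]},{"fingers": 1,"dp": [0.08,0.012,0],"dr": [0,0,0.006]},{"fingers": 1,"dp": [0.106,0.016,0.03],"dr": [0,0,0.006]},{"fingers": 1,"dp": [0.106,0.016,0.07],"dr": [0,0,0.006]},{"fingers": 1,"dp": [0.106,0.016,0.11],"dr": [0,0,0.006]},{"fingers": 1,"dp": [0.106,0.016,0.15],"dr": [0,0,0.006]},{"fingers": 1,"dp": [0.106,0.016,0.15],"dr": [0,0,0.006]},{"fingers": 1,"dp": [0.106,0.016,0.15],"dr": [0,0,0.006]}]}}

```text
t: 2.8
ee_pos: [0.5147, 0.0445, 0.2088]
eef_rot: [[0.187, 0.982, -0.003], [0.982, -0.187, 0.0], [-0.0, -0.003, -1.0]]
ft_force: [0.1, -0.1, 0.6]
grip_width: 0.085
```

Run:
```python
from h import *
import pickle
print(np.abs(state()["joint_vel"]).max(), state()["ee_pos"])
c=get_calibration("wrist");im=grab_frame("wrist")[:,:,::-1]
cv2.imwrite("pics/w2.png",im);pickle.dump(c,open("w2.pkl","wb"))
b=im.copy()
for k,(x,y) in {"L":(.5145,.045),"M":(.5125,-.0725)}.items():
    a=np.radians(-11)
    q=[proj(c,[x+sx*.055*np.cos(a)-sy*.03*np.sin(a),y+sx*.055*np.sin(a)+sy*.03*np.cos(a),.082]) for sx,sy in((1,1),(1,-1),(-1,-1),(-1,1))]
    print(k,np.round(q,1).tolist())
    cv2.polylines(b,[np.int32(np.round(q))],True,(0,0,255),1)
cv2.imwrite("pics/w2o.png",b)
go([.515,.045,.14],79.2)
```

```text
0.06114643083131352 [0.51466328 0.04450896 0.20875586]
L [[307.1, 255.7], [244.2, 255.5], [240.5, 137.9], [311.7, 138.1]]
M [[187.6, 274.3], [126.0, 274.2], [107.2, 161.6], [176.7, 161.9]]
dp,dr [[0.0006, -0.0009, 0.0704], [0.001, -0.0002, -0.0002]] dist 0.07
```

View pics/w2o.png

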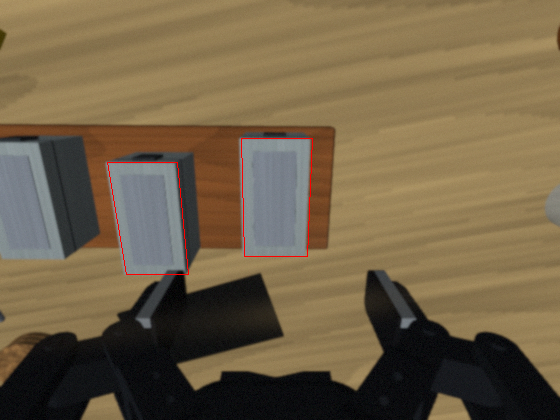

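Emit:
{"op": "carry_out", "data": {"series": [{"fingers": 1,"dp": [0,0,0.04],"dr": [0,0,0]},{"fingers": 1,"dp": [0,0,0.08],"dr": [0,0,0]},{"fingers": 1,"dp": [0,0,0.115],"dr": [0,0,0]},{"fingers": 1,"dp": [0,0,0.145],"dr": [0,0,0]},{"fingers": 1,"dp": [0,0,0.165],"dr": [0,0,0]},{"fingers": 1,"dp": [0,0,0.176],"dr": [0,0,0]},{"fingers": 1,"dp": [0,0,0.176],"dr": [0,0,0]},{"fingers": 1,"dp": [0,0,0.176],"dr": [0,0,0]}]}}

```text
t: 3.52
ee_pos: [0.5164, 0.0437, 0.0345]
eef_rot: [[0.189, 0.982, 0.002], [0.982, -0.189, -0.0], [0.0, 0.002, -1.0]]
ft_force: [-0.2, -0.0, 0.2]
grip_width: 0.0857
```

Emit:
{"op": "carry_out", "data": {"series": [{"fingers": 0,"dp": [0,0,0],"dr": [0,0,0]},{"fingers": 0,"dp": [0,0,0],"dr": [0,0,0]},{"fingers": 0,"dp": [0,0,0],"dr": [0,0,0]},{"fingers": 0,"dp": [0,0,0],"dr": [0,0,0]},{"fingers": 0,"dp": [0,0,0],"dr": [0,0,0]},{"fingers": 0,"dp": [0,0,0],"dr": [0,0,0]},{"fingers": 0,"dp": [0,0,0],"dr": [0,0,0]},{"fingers": 0,"dp": [0,0,0],"dr": [0,0,0]}], "grip_force": 70}}

```text
t: 4.18
ee_pos: [0.516, 0.0436, 0.0347]
eef_rot: [[0.189, 0.982, 0.003], [0.982, -0.189, -0.0], [0.001, 0.003, -1.0]]
ft_force: [-1.9, -0.4, 11.7]
grip_width: 0.059
```

Run:
```python
from h import *
s=state();print(s["ee_pos"],s["ft_force"],s["ft_torque"],s["grip_width"])
cv2.imwrite("pics/w3.png",grab_frame("wrist")[:,:,::-1])
```

```text
[0.51600709 0.04362737 0.03469794] [-1.89631229 -0.37349435 11.66492748] [-0.08871212  0.22668382 -0.07256078] 0.05903368656879354
```

View pics/w3.png

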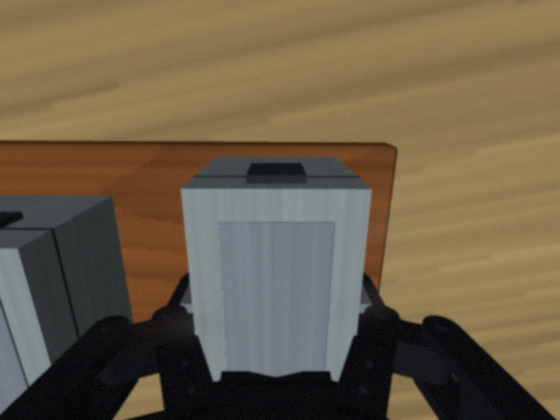

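Emit:
{"op": "carry_out", "data": {"series": [{"fingers": 0,"dp": [0,0,-0.015],"dr": [0,0,0]},{"fingers": 0,"dp": [0,0,-0.045],"dr": [0,0,0]},{"fingers": 0,"dp": [0,0,-0.08],"dr": [0,0,0]},{"fingers": 0,"dp": [0,0,-0.11],"dr": [0,0,0]},{"fingers": 0,"dp": [0,0,-0.11],"dr": [0,0,0]},{"fingers": 0,"dp": [0,0,-0.11],"dr": [0,0,0]},{"fingers": 0,"dp": [0,0,-0.11],"dr": [0,0,0]},{"fingers": 0,"dp": [0,0,-0.11],"dr": [0,0,0]}]}}

```text
t: 4.9
ee_pos: [0.5145, 0.0436, 0.1418]
eef_rot: [[0.189, 0.982, -0.002], [0.982, -0.189, 0.0], [-0.0, -0.002, -1.0]]
ft_force: [-0.9, -0.8, -3.2]
grip_width: 0.0594
```

```bash
cat >> h.py <<'E'
def ft():
    s=state();R=s["eef_rot"]
    print(round(s["t"],2),s["ee_pos"].round(4),"F",np.round(s["ft_force"],2),"Ttool",(R.T@s["ft_torque"]).round(3),"tilt y-axis",round(float(np.degrees(np.arcsin(R[2,1]))),2),"w",round(s["grip_width"],4))
E
python3 -c "
from h import *
ft()"
```

```text
4.9 [0.5145 0.0436 0.1418] F [-0.92 -0.79 -3.22] Ttool [-0.013  0.021  0.014] tilt y-axis -0.12 w 0.0594
```

Emit:
{"op": "carry_out", "data": {"series": [{"fingers": 0,"dp": [0,0.035,0],"dr": [0,0,0]},{"fingers": 0,"dp": [0,0,0],"dr": [0,0,0]},{"fingers": 0,"dp": [0,-0.035,0],"dr": [0,0,0]},{"fingers": 0,"dp": [0,0,0],"dr": [0,0,0]},{"fingers": 0,"dp": [0,0.035,0],"dr": [0,0,0]},{"fingers": 0,"dp": [0,0,0],"dr": [0,0,0]},{"fingers": 0,"dp": [0,-0.035,0],"dr": [0,0,0]},{"fingers": 0,"dp": [0,0,0],"dr": [0,0,0]}]}}

```text
t: 5.57
ee_pos: [0.4923, 0.046, 0.1354]
eef_rot: [[0.187, 0.982, -0.036], [0.982, -0.187, 0.002], [-0.005, -0.036, -0.999]]
ft_force: [-3.7, 1.3, -4.9]
grip_width: 0.0591
```

```bash
python3 -c "
from h import *
ft();print(state()['joint_vel'].round(2))"
```

```text
5.57 [0.4923 0.046  0.1354] F [-3.72  1.27 -4.91] Ttool [ 0.076 -0.008 -0.02 ] tilt y-axis -2.06 w 0.0591
[-0.15  0.56 -1.39 -0.01  0.54 -0.16]
```

Emit:
{"op": "carry_out", "data": {"series": [{"fingers": 0,"dp": [0,0.035,0],"dr": [0,0,0]},{"fingers": 0,"dp": [0,0,0],"dr": [0,0,0]},{"fingers": 0,"dp": [0,-0.035,0],"dr": [0,0,0]},{"fingers": 0,"dp": [0,0,0],"dr": [0,0,0]},{"fingers": 0,"dp": [0,0.035,0],"dr": [0,0,0]},{"fingers": 0,"dp": [0,0,0],"dr": [0,0,0]},{"fingers": 0,"dp": [0,-0.035,0],"dr": [0,0,0]},{"fingers": 0,"dp": [0,0,0],"dr": [0,0,0]}]}}

```text
t: 6.23
ee_pos: [0.4923, 0.046, 0.1354]
eef_rot: [[0.187, 0.982, -0.036], [0.982, -0.187, 0.002], [-0.005, -0.036, -0.999]]
ft_force: [-3.4, 1.2, -5.9]
grip_width: 0.059
```

```bash
python3 -c "
from h import *
ft();print(state()['joint_vel'].round(2))"
```

```text
6.23 [0.4923 0.046  0.1354] F [-3.44  1.24 -5.93] Ttool [0.141 0.034 0.03 ] tilt y-axis -2.06 w 0.059
[-0.15  0.56 -1.38 -0.01  0.53 -0.16]
```

Emit:
{"op": "carry_out", "data": {"series": [{"fingers": 0,"dp": [0,0,0],"dr": [0.1,0,0]},{"fingers": 0,"dp": [0,0,0],"dr": [0.2,0,0]},{"fingers": 0,"dp": [0,0,0],"dr": [0.2,0,0]},{"fingers": 0,"dp": [0,0,0],"dr": [0.2,0,0]},{"fingers": 0,"dp": [0,0,0],"dr": [0.2,0,0]},{"fingers": 0,"dp": [0,0,0],"dr": [0.2,0,0]},{"fingers": 0,"dp": [0,0,0],"dr": [0.2,0,0]},{"fingers": 0,"dp": [0,0,0],"dr": [0.2,0,0]}]}}

```text
t: 6.9
ee_pos: [0.5148, 0.0438, 0.1431]
eef_rot: [[0.188, 0.963, -0.194], [0.982, -0.185, 0.037], [0.0, -0.198, -0.98]]
ft_force: [0.5, -0.1, -3.1]
grip_width: 0.0594
```

```bash
python3 -c "
from h import *
ft()
for i in range(2):
  grab_frame('wrist');ft()"
```

```text
6.9 [0.5148 0.0438 0.1431] F [ 0.48 -0.11 -3.1 ] Ttool [-0.221  0.011  0.002] tilt y-axis -11.4 w 0.0594
6.95 [0.5149 0.0437 0.1431] F [ 0.12 -0.22 -3.49] Ttool [-0.12   0.04  -0.044] tilt y-axis -11.41 w 0.0594
7.0 [0.515  0.0437 0.1431] F [ 0.73  0.25 -3.68] Ttool [-0.167  0.004  0.007] tilt y-axis -11.41 w 0.0596
```

Emit:
{"op": "carry_out", "data": {"series": [{"fingers": 0,"dp": [0,0,0],"dr": [-0.1,0,0]},{"fingers": 0,"dp": [0,0,0],"dr": [-0.2,0,0]},{"fingers": 0,"dp": [0,0,0],"dr": [-0.3,0,0]},{"fingers": 0,"dp": [0,0,0],"dr": [-0.4,0,0]},{"fingers": 0,"dp": [0,0,0],"dr": [-0.4,0,0]},{"fingers": 0,"dp": [0,0,0],"dr": [-0.4,0,0]},{"fingers": 0,"dp": [0,0,0],"dr": [-0.4,0,0]},{"fingers": 0,"dp": [0,0,0],"dr": [-0.4,0,0]}]}}

```text
t: 7.67
ee_pos: [0.516, 0.0434, 0.143]
eef_rot: [[0.189, 0.963, 0.194], [0.982, -0.185, -0.037], [0.0, 0.197, -0.98]]
ft_force: [0.8, 0.4, -2.9]
grip_width: 0.0593
```

```bash
python3 -c "
from h import *
ft()
for i in range(3):
  grab_frame('wrist');ft()"
```

```text
7.67 [0.516  0.0434 0.143 ] F [ 0.76  0.41 -2.93] Ttool [ 0.18  -0.018  0.014] tilt y-axis 11.39 w 0.0593
7.72 [0.5158 0.0434 0.1428] F [ 0.05 -0.19 -3.3 ] Ttool [ 0.14  -0.012 -0.004] tilt y-axis 11.39 w 0.0592
7.77 [0.5157 0.0434 0.1427] F [ 0.06  0.37 -3.32] Ttool [ 0.226  0.002 -0.026] tilt y-axis 11.4 w 0.0596
7.82 [0.5156 0.0434 0.1427] F [ 0.01 -0.08 -3.57] Ttool [ 0.241 -0.025 -0.039] tilt y-axis 11.41 w 0.0593
```

```bash
cat >> h.py <<'E'
def avg(n=14):
    a=[];f=[]
    for i in range(n):
        s=state();R=s["eef_rot"];a.append(R.T@s["ft_torque"]);f.append(s["ft_force"]);grab_frame("wrist")
    a=np.array(a);f=np.array(f)
    print("t",round(s["t"],2),"T mean",a.mean(0).round(4),"se",(a.std(0)/n**.5).round(4),"F",f.mean(0).round(2),"tilt",round(float(np.degrees(np.arcsin(R[2,1]))),2))
E
python3 -c "
from h import *
avg()"
```

```text
t 8.47 T mean [ 0.179  -0.0075 -0.0088] se [0.0188 0.0095 0.01  ] F [ 0.08 -0.27 -3.38] tilt 11.46
```

Emit:
{"op": "carry_out", "data": {"series": [{"fingers": 0,"dp": [0,0,0],"dr": [0.1,0,0]},{"fingers": 0,"dp": [0,0,0],"dr": [0.2,0,0]},{"fingers": 0,"dp": [0,0,0],"dr": [0.3,0,0]},{"fingers": 0,"dp": [0,0,0],"dr": [0.4,0,0]},{"fingers": 0,"dp": [0,0,0],"dr": [0.4,0,0]},{"fingers": 0,"dp": [0,0,0],"dr": [0.4,0,0]},{"fingers": 0,"dp": [0,0,0],"dr": [0.4,0,0]},{"fingers": 0,"dp": [0,0,0],"dr": [0.4,0,0]}]}}

```text
t: 9.18
ee_pos: [0.5145, 0.0438, 0.1429]
eef_rot: [[0.188, 0.963, -0.193], [0.982, -0.185, 0.037], [-0.0, -0.197, -0.98]]
ft_force: [-0.3, 1.1, -4.0]
grip_width: 0.0595
```

```bash
python3 -c "
from h import *
avg()"
```

```text
t 9.83 T mean [-0.2072  0.0108 -0.0057] se [0.0079 0.009  0.0048] F [ 0.03 -0.16 -3.62] tilt -11.45
```

Emit:
{"op": "carry_out", "data": {"series": [{"fingers": 0,"dp": [0,0,0],"dr": [-0.1,0,0]},{"fingers": 0,"dp": [0,0,0],"dr": [-0.2,0,0]},{"fingers": 0,"dp": [0,0,0],"dr": [-0.2,0,0]},{"fingers": 0,"dp": [0,0,0],"dr": [-0.2,0,0]},{"fingers": 0,"dp": [0,0,0],"dr": [-0.2,0,0]},{"fingers": 0,"dp": [0,0,0],"dr": [-0.2,0,0]}]}}

```text
t: 10.38
ee_pos: [0.5157, 0.0435, 0.1428]
eef_rot: [[0.189, 0.982, -0.001], [0.982, -0.189, 0.0], [0.0, -0.001, -1.0]]
ft_force: [-1.0, 1.2, -3.4]
grip_width: 0.0593
```

```bash
python3 -c "
from h import *
avg();ft()
cv2.imwrite('pics/w4.png',grab_frame('wrist')[:,:,::-1])"
```

```text
t 11.03 T mean [-0.0152  0.0019  0.0047] se [0.0077 0.0073 0.0071] F [-0.24 -0.06 -3.36] tilt 0.0
11.08 [0.5151 0.0436 0.1429] F [ 0.16  0.04 -3.51] Ttool [-0.051 -0.042  0.012] tilt y-axis 0.0 w 0.0594
```

View pics/w4.png

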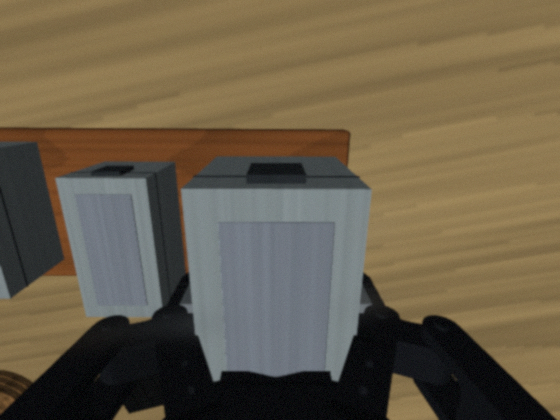

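Emit:
{"op": "carry_out", "data": {"series": [{"fingers": 0,"dp": [0,0.04,0],"dr": [0,0,0]},{"fingers": 0,"dp": [0,0.05,0],"dr": [0,0,0]},{"fingers": 0,"dp": [0,0.01,0],"dr": [0,0,0]},{"fingers": 0,"dp": [0,-0.03,0],"dr": [0,0,0]},{"fingers": 0,"dp": [0,-0.05,0],"dr": [0,0,0]},{"fingers": 0,"dp": [0,-0.01,0],"dr": [0,0,0]},{"fingers": 0,"dp": [0,0.03,0],"dr": [0,0,0]}]}}

```text
t: 11.72
ee_pos: [0.5424, 0.0385, 0.1431]
eef_rot: [[0.187, 0.982, -0.003], [0.982, -0.187, 0.0], [-0.0, -0.003, -1.0]]
ft_force: [1.3, 0.5, -2.8]
grip_width: 0.0594
```

Emit:
{"op": "carry_out", "data": {"series": [{"fingers": 0,"dp": [0,0.02,0],"dr": [0,0,0]}]}}

```text
t: 11.8
ee_pos: [0.5678, 0.0335, 0.1435]
eef_rot: [[0.189, 0.982, 0.004], [0.982, -0.189, -0.0], [0.0, 0.004, -1.0]]
ft_force: [-1.0, 0.2, -3.5]
grip_width: 0.059
```

Emit:
{"op": "carry_out", "data": {"series": [{"fingers": 0,"dp": [0,-0.04,0],"dr": [0,0,0]},{"fingers": 0,"dp": [0,-0.08,0],"dr": [0,0,0]},{"fingers": 0,"dp": [0,-0.1,0],"dr": [0,0,0]},{"fingers": 0,"dp": [0,-0.06,0],"dr": [0,0,0]},{"fingers": 0,"dp": [0,-0.05,0],"dr": [0,0,0]},{"fingers": 0,"dp": [0,-0.05,0],"dr": [0,0,0]},{"fingers": 0,"dp": [0,-0.05,0],"dr": [0,0,0]},{"fingers": 0,"dp": [0,-0.05,0],"dr": [0,0,0]}]}}

```text
t: 12.47
ee_pos: [0.5148, 0.0436, 0.1427]
eef_rot: [[0.189, 0.982, -0.0], [0.982, -0.189, 0.0], [0.0, -0.0, -1.0]]
ft_force: [-0.1, -0.1, -4.4]
grip_width: 0.0592
```

```bash
python3 -c "
from h import *
ft()"
```

```text
12.47 [0.5148 0.0436 0.1427] F [-0.11 -0.11 -4.37] Ttool [ 0.022 -0.021  0.048] tilt y-axis -0.03 w 0.0592
```

Emit:
{"op": "carry_out", "data": {"series": [{"fingers": 0,"dp": [0,0,0.035],"dr": [0,0,0]},{"fingers": 0,"dp": [0,0,0.07],"dr": [0,0,0]},{"fingers": 0,"dp": [0,0,0.09],"dr": [0,0,0]},{"fingers": 0,"dp": [0,0,0.1],"dr": [0,0,0]},{"fingers": 0,"dp": [0,0,0.105],"dr": [0,0,0]},{"fingers": 0,"dp": [0,0,0.108],"dr": [0,0,0]},{"fingers": 0,"dp": [0,0,0.108],"dr": [0,0,0]},{"fingers": 0,"dp": [0,0,0.108],"dr": [0,0,0]}]}}

```text
t: 13.13
ee_pos: [0.5157, 0.0437, 0.0359]
eef_rot: [[0.189, 0.982, 0.002], [0.982, -0.189, 0.0], [0.0, 0.002, -1.0]]
ft_force: [0.3, -0.4, -3.3]
grip_width: 0.0592
```

```bash
python3 -c "
from h import *
ft()"
```

```text
13.13 [0.5157 0.0437 0.0359] F [ 0.33 -0.44 -3.31] Ttool [-0.059  0.016  0.021] tilt y-axis 0.1 w 0.0592
```

Still about 1 mm up; lower slightly, release, and back off upward.

Emit:
{"op": "carry_out", "data": {"series": [{"fingers": 0,"dp": [0,0,0.001],"dr": [0,0,0]},{"fingers": 0,"dp": [0,0,0.002],"dr": [0,0,0]},{"fingers": 0,"dp": [0,0,0.002],"dr": [0,0,0]},{"fingers": 0,"dp": [0,0,0.002],"dr": [0,0,0]}]}}

```text
t: 13.47
ee_pos: [0.5157, 0.0436, 0.0347]
eef_rot: [[0.189, 0.982, 0.003], [0.982, -0.189, -0.0], [0.0, 0.003, -1.0]]
ft_force: [-3.9, 0.1, 15.6]
grip_width: 0.0595
```

Emit:
{"op": "carry_out", "data": {"series": [{"fingers": 1,"dp": [0,0,0],"dr": [0,0,0]},{"fingers": 1,"dp": [0,0,0],"dr": [0,0,0]},{"fingers": 1,"dp": [0,0,0],"dr": [0,0,0]},{"fingers": 1,"dp": [0,0,0],"dr": [0,0,0]},{"fingers": 1,"dp": [0,0,0],"dr": [0,0,0]},{"fingers": 1,"dp": [0,0,0],"dr": [0,0,0]},{"fingers": 1,"dp": [0,0,0],"dr": [0,0,0]},{"fingers": 1,"dp": [0,0,0],"dr": [0,0,0]}]}}

```text
t: 14.13
ee_pos: [0.5151, 0.0436, 0.0328]
eef_rot: [[0.189, 0.982, -0.0], [0.982, -0.189, 0.0], [0.0, -0.0, -1.0]]
ft_force: [0.2, 1.0, -0.3]
grip_width: 0.0852
```

Emit:
{"op": "carry_out", "data": {"series": [{"fingers": 1,"dp": [0,0,-0.03],"dr": [0,0,0]},{"fingers": 1,"dp": [0,0,-0.07],"dr": [0,0,0]},{"fingers": 1,"dp": [0,0,-0.11],"dr": [0,0,0]},{"fingers": 1,"dp": [0,0,-0.15],"dr": [0,0,0]},{"fingers": 1,"dp": [0,0,-0.175],"dr": [0,0,0]},{"fingers": 1,"dp": [0,0,-0.175],"dr": [0,0,0]},{"fingers": 1,"dp": [0,0,-0.175],"dr": [0,0,0]},{"fingers": 1,"dp": [0,0,-0.175],"dr": [0,0,0]}]}}

```text
t: 14.8
ee_pos: [0.5147, 0.0436, 0.2071]
eef_rot: [[0.189, 0.982, -0.001], [0.982, -0.189, 0.0], [-0.0, -0.001, -1.0]]
ft_force: [-0.5, -0.3, -0.9]
grip_width: 0.0853
```

```bash
cat >> h.py <<'E'
def overlay(name,d,cam="wrist"):
    ft();c=get_calibration(cam);im=grab_frame(cam)[:,:,::-1];b=np.ascontiguousarray(im)
    for k,(x,y,yw) in d.items():
        a=np.radians(yw)
        q=[proj(c,[x+sx*.055*np.cos(a)-sy*.03*np.sin(a),y+sx*.055*np.sin(a)+sy*.03*np.cos(a),.082]) for sx,sy in((1,1),(1,-1),(-1,-1),(-1,1))]
        cv2.polylines(b,[np.int32(np.round(q))],True,(0,0,255),1)
    cv2.imwrite(f"pics/{name}.png",b)
E
python3 -c "
from h import *
overlay('w5',{'L':(.5145,.045,-11),'M':(.5125,-.0725,-11)})
go([.5125,-.0735,.209],79)"
```

```text
14.8 [0.5147 0.0436 0.2071] F [-0.5  -0.26 -0.88] Ttool [ 0.041 -0.016 -0.025] tilt y-axis -0.06 w 0.0853
dp,dr [[-0.1154, 0.0201, -0.0024], [-0.0021, 0.0002, 0.0022]] dist 0.117
```

View pics/w5.png

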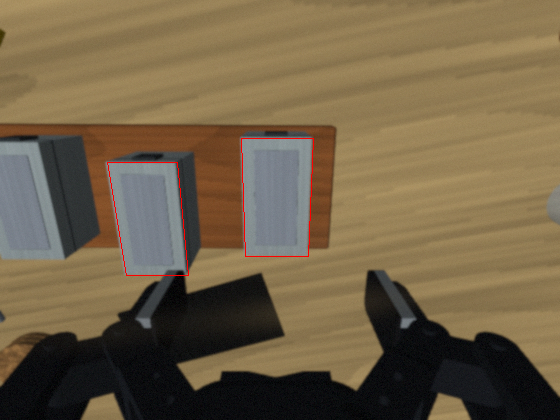

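Emit:
{"op": "carry_out", "data": {"series": [{"fingers": 1,"dp": [-0.04,0.007,0],"dr": [0,0,0]},{"fingers": 1,"dp": [-0.08,0.014,0],"dr": [0,0,0]},{"fingers": 1,"dp": [-0.115,0.02,0],"dr": [0,0,0.002]},{"fingers": 1,"dp": [-0.115,0.02,0],"dr": [0,0,0.002]},{"fingers": 1,"dp": [-0.115,0.02,0],"dr": [0,0,0.002]},{"fingers": 1,"dp": [-0.115,0.02,0],"dr": [0,0,0.002]}]}}

```text
t: 15.35
ee_pos: [0.5127, -0.0729, 0.2067]
eef_rot: [[0.191, 0.982, -0.002], [0.982, -0.191, 0.001], [0.0, -0.002, -1.0]]
ft_force: [0.5, -0.1, 0.6]
grip_width: 0.0854
```

```bash
python3 -c "
from h import *
overlay('w6',{'L':(.5145,.045,-11),'M':(.5125,-.0725,-11),'R':(.475,-.1815,-11)})
go([.5125,-.0735,.034],79)"
```

```text
15.35 [ 0.5127 -0.0729  0.2067] F [ 0.46 -0.08  0.63] Ttool [ 0.011  0.016 -0.066] tilt y-axis -0.13 w 0.0854
dp,dr [[-0.0012, 0.0002, 0.173], [-0.0018, -0.0004, 0.0005]] dist 0.173
```

View pics/w6.png

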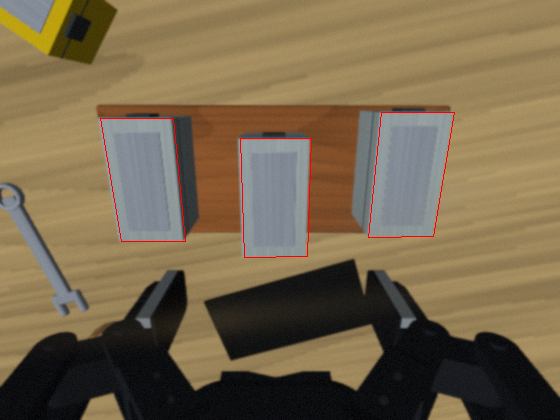

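All three overlays match. Descend on the middle tin and grip.

Emit:
{"op": "carry_out", "data": {"series": [{"fingers": 1,"dp": [0,0,0.04],"dr": [0,0,0]},{"fingers": 1,"dp": [0,0,0.08],"dr": [0,0,0]},{"fingers": 1,"dp": [0,0,0.115],"dr": [0,0,0]},{"fingers": 1,"dp": [0,0,0.145],"dr": [0,0,0]},{"fingers": 1,"dp": [0,0,0.165],"dr": [0,0,0]},{"fingers": 1,"dp": [0,0,0.173],"dr": [0,0,0]},{"fingers": 1,"dp": [0,0,0.173],"dr": [0,0,0]},{"fingers": 1,"dp": [0,0,0.173],"dr": [0,0,0]}]}}

```text
t: 16.07
ee_pos: [0.5133, -0.0725, 0.0352]
eef_rot: [[0.19, 0.982, -0.0], [0.982, -0.19, 0.0], [0.0, -0.0, -1.0]]
ft_force: [0.8, 0.5, 1.3]
grip_width: 0.0851
```

Emit:
{"op": "carry_out", "data": {"series": [{"fingers": 0,"dp": [0,0,0],"dr": [0,0,0]},{"fingers": 0,"dp": [0,0,0],"dr": [0,0,0]},{"fingers": 0,"dp": [0,0,0],"dr": [0,0,0]},{"fingers": 0,"dp": [0,0,0],"dr": [0,0,0]},{"fingers": 0,"dp": [0,0,0],"dr": [0,0,0]},{"fingers": 0,"dp": [0,0,0],"dr": [0,0,0]},{"fingers": 0,"dp": [0,0,0],"dr": [0,0,0]},{"fingers": 0,"dp": [0,0,0],"dr": [0,0,0]}], "grip_force": 70}}

```text
t: 16.73
ee_pos: [0.5137, -0.0732, 0.0364]
eef_rot: [[0.19, 0.982, 0.003], [0.982, -0.19, -0.001], [-0.0, 0.003, -1.0]]
ft_force: [-0.8, 1.1, 8.4]
grip_width: 0.0594
```

Emit:
{"op": "carry_out", "data": {"series": [{"fingers": 0,"dp": [0,0,-0.015],"dr": [0,0,0]},{"fingers": 0,"dp": [0,0,-0.045],"dr": [0,0,0]},{"fingers": 0,"dp": [0,0,-0.08],"dr": [0,0,0]},{"fingers": 0,"dp": [0,0,-0.11],"dr": [0,0,0]},{"fingers": 0,"dp": [0,0,-0.11],"dr": [0,0,0]},{"fingers": 0,"dp": [0,0,-0.11],"dr": [0,0,0]},{"fingers": 0,"dp": [0,0,-0.11],"dr": [0,0,0]},{"fingers": 0,"dp": [0,0,-0.11],"dr": [0,0,0]}]}}

```text
t: 17.4
ee_pos: [0.5124, -0.0729, 0.1439]
eef_rot: [[0.191, 0.982, -0.002], [0.982, -0.191, 0.001], [0.0, -0.002, -1.0]]
ft_force: [-0.4, 0.3, -3.9]
grip_width: 0.0588
```

```bash
python3 -c "
from h import *
ft()"
```

```text
17.4 [ 0.5124 -0.0729  0.1439] F [-0.43  0.3  -3.89] Ttool [-0.029  0.03   0.018] tilt y-axis -0.11 w 0.0588
```

Emit:
{"op": "carry_out", "data": {"series": [{"fingers": 0,"dp": [0,0.04,0],"dr": [0,0,0]},{"fingers": 0,"dp": [0,0.01,0],"dr": [0,0,0]},{"fingers": 0,"dp": [0,-0.03,0],"dr": [0,0,0]},{"fingers": 0,"dp": [0,-0.05,0],"dr": [0,0,0]},{"fingers": 0,"dp": [0,-0.01,0],"dr": [0,0,0]},{"fingers": 0,"dp": [0,0.03,0],"dr": [0,0,0]},{"fingers": 0,"dp": [0,0.04,0],"dr": [0,0,0]},{"fingers": 0,"dp": [0,0,0],"dr": [0,0,0]}]}}

```text
t: 18.07
ee_pos: [0.521, -0.0754, 0.1437]
eef_rot: [[0.191, 0.982, 0.007], [0.982, -0.191, -0.002], [-0.0, 0.007, -1.0]]
ft_force: [0.8, 0.1, -0.7]
grip_width: 0.0591
```

Emit:
{"op": "carry_out", "data": {"series": [{"fingers": 0,"dp": [0,-0.04,0],"dr": [0,0,0]},{"fingers": 0,"dp": [0,-0.01,0],"dr": [0,0,0]},{"fingers": 0,"dp": [0,0.03,0],"dr": [0,0,0]},{"fingers": 0,"dp": [0,0.05,0],"dr": [0,0,0]},{"fingers": 0,"dp": [0,0.01,0],"dr": [0,0,0]},{"fingers": 0,"dp": [0,-0.03,0],"dr": [0,0,0]},{"fingers": 0,"dp": [0,-0.04,0],"dr": [0,0,0]},{"fingers": 0,"dp": [0,0,0],"dr": [0,0,0]}]}}

```text
t: 18.73
ee_pos: [0.5019, -0.07, 0.142]
eef_rot: [[0.19, 0.982, -0.016], [0.982, -0.19, 0.005], [0.001, -0.017, -1.0]]
ft_force: [3.5, -1.1, -1.4]
grip_width: 0.059
```

Emit:
{"op": "carry_out", "data": {"series": [{"fingers": 0,"dp": [0,0,0],"dr": [0.1,0,0]},{"fingers": 0,"dp": [0,0,0],"dr": [0.2,0,0]},{"fingers": 0,"dp": [0,0,0],"dr": [0.2,0,0]},{"fingers": 0,"dp": [0,0,0],"dr": [0.2,0,0]},{"fingers": 0,"dp": [0,0,0],"dr": [0.2,0,0]},{"fingers": 0,"dp": [0,0,0],"dr": [0.2,0,0]},{"fingers": 0,"dp": [0,0,0],"dr": [0.2,0,0]},{"fingers": 0,"dp": [0,0,0],"dr": [0.2,0,0]}]}}

```text
t: 19.4
ee_pos: [0.5127, -0.073, 0.1451]
eef_rot: [[0.191, 0.962, -0.194], [0.982, -0.187, 0.038], [0.0, -0.198, -0.98]]
ft_force: [0.0, -0.5, -4.1]
grip_width: 0.0595
```

```bash
python3 -c "
from h import *
ft();avg(18)"
```

```text
19.4 [ 0.5127 -0.073   0.1451] F [ 0.03 -0.46 -4.15] Ttool [-0.212  0.011 -0.035] tilt y-axis -11.4 w 0.0595
t 20.25 T mean [-0.1558  0.0034 -0.006 ] se [0.0076 0.005  0.0067] F [ 0.08  0.18 -3.83] tilt -11.46
```

Emit:
{"op": "carry_out", "data": {"series": [{"fingers": 0,"dp": [0,0,0],"dr": [-0.1,0,0]},{"fingers": 0,"dp": [0,0,0],"dr": [-0.2,0,0]},{"fingers": 0,"dp": [0,0,0],"dr": [-0.3,0,0]},{"fingers": 0,"dp": [0,0,0],"dr": [-0.4,0,0]},{"fingers": 0,"dp": [0,0,0],"dr": [-0.4,0,0]},{"fingers": 0,"dp": [0,0,0],"dr": [-0.4,0,0]},{"fingers": 0,"dp": [0,0,0],"dr": [-0.4,0,0]},{"fingers": 0,"dp": [0,0,0],"dr": [-0.4,0,0]}]}}

```text
t: 20.97
ee_pos: [0.5138, -0.0733, 0.1449]
eef_rot: [[0.191, 0.962, 0.194], [0.982, -0.187, -0.037], [0.0, 0.197, -0.98]]
ft_force: [0.1, -0.1, -3.7]
grip_width: 0.0592
```

```bash
python3 -c "
from h import *
avg(18)"
```

```text
t 21.82 T mean [ 0.1558  0.0037 -0.0117] se [0.0052 0.0045 0.0086] F [ 0.11  0.06 -3.77] tilt 11.46
```

Emit:
{"op": "carry_out", "data": {"series": [{"fingers": 0,"dp": [0,0,0],"dr": [0.1,0,0]},{"fingers": 0,"dp": [0,0,0],"dr": [0.2,0,0]},{"fingers": 0,"dp": [0,0,0],"dr": [0.2,0,0]},{"fingers": 0,"dp": [0,0,0],"dr": [0.2,0,0]},{"fingers": 0,"dp": [0,0,0],"dr": [0.2,0,0]},{"fingers": 0,"dp": [0,0,0],"dr": [0.2,0,0]}]}}

```text
t: 22.37
ee_pos: [0.5124, -0.0729, 0.1447]
eef_rot: [[0.191, 0.982, 0.001], [0.982, -0.191, -0.0], [0.0, 0.001, -1.0]]
ft_force: [0.1, -0.4, -4.6]
grip_width: 0.0591
```

```bash
python3 -c "
from h import *
avg(10);ft()
cv2.imwrite('pics/w7.png',grab_frame('wrist')[:,:,::-1])"
```

```text
t 22.82 T mean [-0.031   0.011   0.0008] se [0.0089 0.0076 0.0089] F [ 0.01 -0.12 -3.76] tilt 0.01
22.87 [ 0.5131 -0.0731  0.1449] F [-0.31 -0.51 -4.08] Ttool [-0.034  0.029 -0.022] tilt y-axis 0.01 w 0.0589
```

View pics/w7.png

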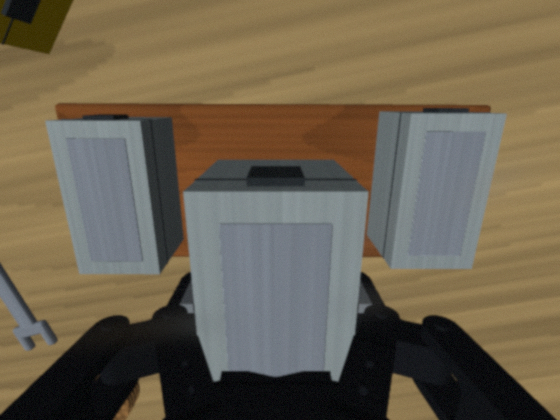

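Emit:
{"op": "carry_out", "data": {"series": [{"fingers": 0,"dp": [0,0,0.035],"dr": [0,0,0]},{"fingers": 0,"dp": [0,0,0.07],"dr": [0,0,0]},{"fingers": 0,"dp": [0,0,0.09],"dr": [0,0,0]},{"fingers": 0,"dp": [0,0,0.1],"dr": [0,0,0]},{"fingers": 0,"dp": [0,0,0.105],"dr": [0,0,0]},{"fingers": 0,"dp": [0,0,0.108],"dr": [0,0,0]},{"fingers": 0,"dp": [0,0,0.109],"dr": [0,0,0]},{"fingers": 0,"dp": [0,0,0.109],"dr": [0,0,0]}]}}

```text
t: 23.58
ee_pos: [0.5134, -0.0731, 0.0372]
eef_rot: [[0.19, 0.982, 0.001], [0.982, -0.19, -0.0], [-0.0, 0.001, -1.0]]
ft_force: [-1.4, 0.2, -0.8]
grip_width: 0.0592
```

```bash
python3 -c "
from h import *
ft()"
```

```text
23.58 [ 0.5134 -0.0731  0.0372] F [-1.4   0.24 -0.79] Ttool [ 0.381  0.001 -0.041] tilt y-axis 0.06 w 0.0592
```

Just touching; 1 mm more, release, retreat.

Emit:
{"op": "carry_out", "data": {"series": [{"fingers": 0,"dp": [0,0,0.001],"dr": [0,0,0]},{"fingers": 0,"dp": [0,0,0.001],"dr": [0,0,0]},{"fingers": 1,"dp": [0,0,0.001],"dr": [0,0,0]},{"fingers": 1,"dp": [0,0,0.001],"dr": [0,0,0]},{"fingers": 1,"dp": [0,0,0.001],"dr": [0,0,0]},{"fingers": 1,"dp": [0,0,0.001],"dr": [0,0,0]},{"fingers": 1,"dp": [0,0,0.001],"dr": [0,0,0]},{"fingers": 1,"dp": [0,0,0.001],"dr": [0,0,0]}]}}

```text
t: 24.25
ee_pos: [0.5132, -0.0731, 0.0349]
eef_rot: [[0.191, 0.982, 0.0], [0.982, -0.191, 0.0], [0.0, 0.0, -1.0]]
ft_force: [0.2, -0.4, -0.0]
grip_width: 0.0853
```

Emit:
{"op": "carry_out", "data": {"series": [{"fingers": 1,"dp": [0,0,0],"dr": [0,0,0]},{"fingers": 1,"dp": [0,0,0],"dr": [0,0,0]},{"fingers": 1,"dp": [0,0,-0.03],"dr": [0,0,0]},{"fingers": 1,"dp": [0,0,-0.07],"dr": [0,0,0]},{"fingers": 1,"dp": [0,0,-0.11],"dr": [0,0,0]},{"fingers": 1,"dp": [0,0,-0.15],"dr": [0,0,0]},{"fingers": 1,"dp": [0,0,-0.172],"dr": [0,0,0]},{"fingers": 1,"dp": [0,0,-0.172],"dr": [0,0,0]}]}}

```text
t: 24.92
ee_pos: [0.5146, -0.0734, 0.2116]
eef_rot: [[0.19, 0.982, 0.008], [0.982, -0.19, -0.002], [-0.001, 0.008, -1.0]]
ft_force: [-0.4, -0.1, -0.7]
grip_width: 0.0853
```

```bash
python3 -c "
from h import *
go([.475,-.182,.207],78.6)"
```

```text
dp,dr [[-0.1141, -0.0182, 0.0045], [0.0079, 0.0005, 0.0073]] dist 0.116
```

Emit:
{"op": "carry_out", "data": {"series": [{"fingers": 1,"dp": [-0.04,-0.006,0],"dr": [0,0,0]},{"fingers": 1,"dp": [-0.08,-0.012,0],"dr": [0,0,0]},{"fingers": 1,"dp": [-0.114,-0.018,0],"dr": [0,0,0.007]},{"fingers": 1,"dp": [-0.114,-0.018,0],"dr": [0,0,0.007]},{"fingers": 1,"dp": [-0.114,-0.018,0],"dr": [0,0,0.007]},{"fingers": 1,"dp": [-0.114,-0.018,0],"dr": [0,0,0.007]},{"fingers": 1,"dp": [-0.114,-0.018,0],"dr": [0,0,0.007]}]}}

```text
t: 25.5
ee_pos: [0.4739, -0.1807, 0.2065]
eef_rot: [[0.197, 0.98, -0.0], [0.98, -0.197, 0.0], [0.0, -0.001, -1.0]]
ft_force: [0.6, -0.5, -0.6]
grip_width: 0.0854
```

```bash
python3 -c "
from h import *
overlay('w8',{'L':(.5145,.045,-11),'M':(.5125,-.0725,-11),'R':(.475,-.1815,-11.4)})
go([.475,-.182,.034],78.6)"
```

```text
25.5 [ 0.4739 -0.1807  0.2065] F [ 0.59 -0.5  -0.59] Ttool [-0.061  0.027 -0.002] tilt y-axis -0.03 w 0.0854
dp,dr [[-0.0013, 0.0014, 0.1726], [-0.0004, -0.0003, 0.0016]] dist 0.173
```

View pics/w8.png

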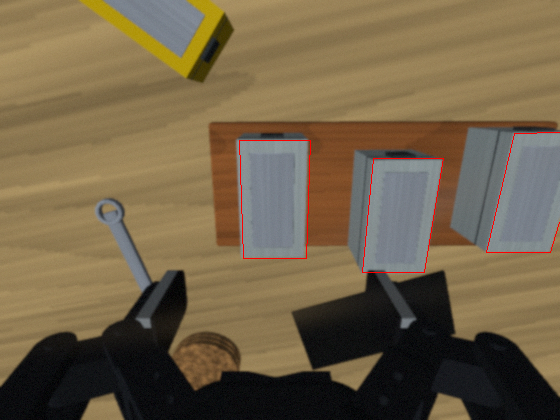

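Emit:
{"op": "carry_out", "data": {"series": [{"fingers": 1,"dp": [0,0,0.04],"dr": [0,0,0]},{"fingers": 1,"dp": [0,0,0.08],"dr": [0,0,0]},{"fingers": 1,"dp": [0,0,0.115],"dr": [0,0,0]},{"fingers": 1,"dp": [0,0,0.145],"dr": [0,0,0]},{"fingers": 1,"dp": [0,0,0.165],"dr": [0,0,0]},{"fingers": 1,"dp": [0,0,0.172],"dr": [0,0,0]},{"fingers": 1,"dp": [0,0,0.172],"dr": [0,0,0]},{"fingers": 1,"dp": [0,0,0.172],"dr": [0,0,0]}]}}

```text
t: 26.22
ee_pos: [0.4742, -0.1812, 0.0354]
eef_rot: [[0.197, 0.98, 0.0], [0.98, -0.197, -0.0], [-0.0, 0.0, -1.0]]
ft_force: [-0.4, -0.3, 1.1]
grip_width: 0.0853
```

Emit:
{"op": "carry_out", "data": {"series": [{"fingers": 0,"dp": [0,0,0],"dr": [0,0,0]},{"fingers": 0,"dp": [0,0,0],"dr": [0,0,0]},{"fingers": 0,"dp": [0,0,0],"dr": [0,0,0]},{"fingers": 0,"dp": [0,0,0],"dr": [0,0,0]},{"fingers": 0,"dp": [0,0,0],"dr": [0,0,0]},{"fingers": 0,"dp": [0,0,0],"dr": [0,0,0]},{"fingers": 0,"dp": [0,0,0],"dr": [0,0,0]},{"fingers": 0,"dp": [0,0,0],"dr": [0,0,0]}], "grip_force": 70}}

```text
t: 26.88
ee_pos: [0.4744, -0.1819, 0.0364]
eef_rot: [[0.197, 0.98, 0.003], [0.98, -0.197, -0.001], [-0.001, 0.003, -1.0]]
ft_force: [-0.2, 1.6, 8.3]
grip_width: 0.0591
```

Emit:
{"op": "carry_out", "data": {"series": [{"fingers": 0,"dp": [0,0,-0.015],"dr": [0,0,0]},{"fingers": 0,"dp": [0,0,-0.045],"dr": [0,0,0]},{"fingers": 0,"dp": [0,0,-0.08],"dr": [0,0,0]},{"fingers": 0,"dp": [0,0,-0.11],"dr": [0,0,0]},{"fingers": 0,"dp": [0,0,-0.11],"dr": [0,0,0]},{"fingers": 0,"dp": [0,0,-0.11],"dr": [0,0,0]},{"fingers": 0,"dp": [0,0,-0.11],"dr": [0,0,0]},{"fingers": 0,"dp": [0,0,-0.11],"dr": [0,0,0]}]}}

```text
t: 27.55
ee_pos: [0.4731, -0.1812, 0.1437]
eef_rot: [[0.198, 0.98, -0.002], [0.98, -0.198, 0.001], [0.001, -0.002, -1.0]]
ft_force: [0.1, -0.4, -3.5]
grip_width: 0.0595
```

Emit:
{"op": "carry_out", "data": {"series": [{"fingers": 0,"dp": [0,0.04,0],"dr": [0,0,0]},{"fingers": 0,"dp": [0,0.01,0],"dr": [0,0,0]},{"fingers": 0,"dp": [0,-0.03,0],"dr": [0,0,0]},{"fingers": 0,"dp": [0,-0.05,0],"dr": [0,0,0]},{"fingers": 0,"dp": [0,-0.01,0],"dr": [0,0,0]},{"fingers": 0,"dp": [0,0.03,0],"dr": [0,0,0]},{"fingers": 0,"dp": [0,0.04,0],"dr": [0,0,0]},{"fingers": 0,"dp": [0,0,0],"dr": [0,0,0]}]}}

```text
t: 28.22
ee_pos: [0.4808, -0.1842, 0.1436]
eef_rot: [[0.197, 0.98, 0.005], [0.981, -0.197, -0.002], [-0.001, 0.006, -1.0]]
ft_force: [-2.7, -0.4, -4.2]
grip_width: 0.0593
```

Emit:
{"op": "carry_out", "data": {"series": [{"fingers": 0,"dp": [0,-0.04,0],"dr": [0,0,0]},{"fingers": 0,"dp": [0,-0.01,0],"dr": [0,0,0]},{"fingers": 0,"dp": [0,0.03,0],"dr": [0,0,0]},{"fingers": 0,"dp": [0,0.05,0],"dr": [0,0,0]},{"fingers": 0,"dp": [0,0.01,0],"dr": [0,0,0]},{"fingers": 0,"dp": [0,-0.03,0],"dr": [0,0,0]},{"fingers": 0,"dp": [0,-0.04,0],"dr": [0,0,0]},{"fingers": 0,"dp": [0,0,0],"dr": [0,0,0]}]}}

```text
t: 28.88
ee_pos: [0.4638, -0.1776, 0.1422]
eef_rot: [[0.199, 0.98, -0.014], [0.98, -0.199, 0.007], [0.004, -0.015, -1.0]]
ft_force: [2.0, -1.9, -3.4]
grip_width: 0.0596
```

Emit:
{"op": "carry_out", "data": {"series": [{"fingers": 0,"dp": [0,0,0],"dr": [0.1,0,0]},{"fingers": 0,"dp": [0,0,0],"dr": [0.2,0,0]},{"fingers": 0,"dp": [0,0,0],"dr": [0.2,0,0]},{"fingers": 0,"dp": [0,0,0],"dr": [0.2,0,0]},{"fingers": 0,"dp": [0,0,0],"dr": [0.2,0,0]},{"fingers": 0,"dp": [0,0,0],"dr": [0.2,0,0]},{"fingers": 0,"dp": [0,0,0],"dr": [0.2,0,0]},{"fingers": 0,"dp": [0,0,0],"dr": [0.2,0,0]}]}}

```text
t: 29.55
ee_pos: [0.4733, -0.1815, 0.1451]
eef_rot: [[0.198, 0.961, -0.194], [0.98, -0.194, 0.039], [0.0, -0.198, -0.98]]
ft_force: [0.4, 0.3, -3.8]
grip_width: 0.0591
```

```bash
python3 -c "
from h import *
ft();avg(18)"
```

```text
29.55 [ 0.4733 -0.1815  0.1451] F [ 0.44  0.25 -3.8 ] Ttool [-0.086 -0.014  0.029] tilt y-axis -11.4 w 0.0591
t 30.4 T mean [-2.016e-01 -2.000e-04  5.100e-03] se [0.0133 0.007  0.009 ] F [ 0.11  0.21 -3.51] tilt -11.46
```

Emit:
{"op": "carry_out", "data": {"series": [{"fingers": 0,"dp": [0,0,0],"dr": [-0.1,0,0]},{"fingers": 0,"dp": [0,0,0],"dr": [-0.2,0,0]},{"fingers": 0,"dp": [0,0,0],"dr": [-0.3,0,0]},{"fingers": 0,"dp": [0,0,0],"dr": [-0.4,0,0]},{"fingers": 0,"dp": [0,0,0],"dr": [-0.4,0,0]},{"fingers": 0,"dp": [0,0,0],"dr": [-0.4,0,0]},{"fingers": 0,"dp": [0,0,0],"dr": [-0.4,0,0]},{"fingers": 0,"dp": [0,0,0],"dr": [-0.4,0,0]}]}}

```text
t: 31.12
ee_pos: [0.4744, -0.1818, 0.1449]
eef_rot: [[0.197, 0.961, 0.193], [0.98, -0.193, -0.039], [0.0, 0.197, -0.98]]
ft_force: [0.3, -0.4, -3.7]
grip_width: 0.0593
```

```bash
python3 -c "
from h import *
avg(18)"
```

```text
t 31.97 T mean [ 0.2049 -0.0078 -0.0027] se [0.0148 0.0064 0.0056] F [-0.1  -0.23 -3.35] tilt 11.46
```

Emit:
{"op": "carry_out", "data": {"series": [{"fingers": 0,"dp": [0,0,0],"dr": [0.1,0,0]},{"fingers": 0,"dp": [0,0,0],"dr": [0.2,0,0]},{"fingers": 0,"dp": [0,0,0],"dr": [0.2,0,0]},{"fingers": 0,"dp": [0,0,0],"dr": [0.2,0,0]},{"fingers": 0,"dp": [0,0,0],"dr": [0.2,0,0]},{"fingers": 0,"dp": [0,0,0],"dr": [0.2,0,0]}]}}

```text
t: 32.52
ee_pos: [0.4731, -0.1812, 0.1447]
eef_rot: [[0.197, 0.98, 0.001], [0.98, -0.197, 0.0], [0.001, 0.001, -1.0]]
ft_force: [-0.5, -0.1, -3.1]
grip_width: 0.0593
```

```bash
python3 -c "
from h import *
avg(10);ft()
cv2.imwrite('pics/w9.png',grab_frame('wrist')[:,:,::-1])"
```

```text
t 32.97 T mean [-0.0178 -0.0132  0.0069] se [0.0082 0.009  0.0125] F [-0.3  -0.12 -3.47] tilt 0.01
33.02 [ 0.4737 -0.1816  0.1449] F [ 0.63  0.15 -3.73] Ttool [0.033 0.001 0.029] tilt y-axis 0.01 w 0.0591
```

View pics/w9.png

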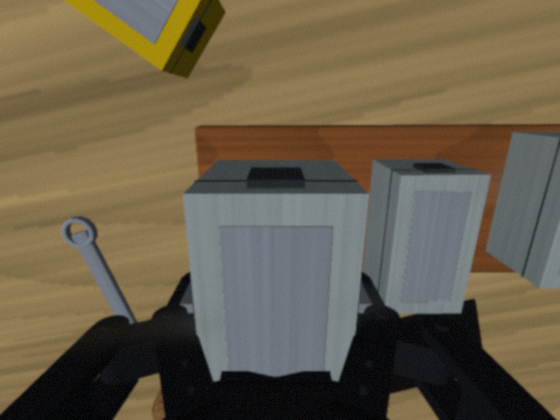

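Emit:
{"op": "carry_out", "data": {"series": [{"fingers": 0,"dp": [0,0,0],"dr": [0.08,0,0]},{"fingers": 0,"dp": [0,0,0],"dr": [0.08,0,0]},{"fingers": 0,"dp": [0,0,0],"dr": [0.08,0,0]},{"fingers": 0,"dp": [0,0,0],"dr": [0.08,0,0]},{"fingers": 0,"dp": [0,0,0],"dr": [0.08,0,0]},{"fingers": 0,"dp": [0,0,0],"dr": [0.08,0,0]},{"fingers": 0,"dp": [0,0,0],"dr": [0.08,0,0]},{"fingers": 0,"dp": [0,0,0],"dr": [0.08,0,0]}]}}

```text
t: 33.73
ee_pos: [0.4736, -0.1816, 0.1449]
eef_rot: [[0.198, 0.977, -0.078], [0.98, -0.197, 0.016], [0.0, -0.079, -0.997]]
ft_force: [-0.7, -0.6, -4.0]
grip_width: 0.0594
```

```bash
cat >> h.py <<'E'
def ser(n=26):
    a=[];e=[]
    for i in range(n):
        s=state();R=s["eef_rot"];a.append(np.r_[R.T@s["ft_torque"],s["ft_force"][2]]);e.append(s["joint_efforts"]);grab_frame("wrist")
    a=np.array(a);e=np.array(e)
    print("t",round(s["t"],2),"Tx",a[:,0].round(2).tolist());print("mean",a.mean(0).round(4),"std",a.std(0).round(3),"median",np.median(a[:,0]).round(3),"eff",e.mean(0).round(3),"std",e.std(0).round(3))
E
python3 -c "
from h import *
ser()"
```

```text
t 34.98 Tx [-0.07, -0.13, -0.02, -0.12, -0.07, -0.13, -0.14, -0.09, -0.12, -0.05, -0.08, -0.1, -0.09, -0.13, -0.1, -0.12, -0.1, -0.08, -0.11, 0.0, -0.13, -0.15, -0.06, -0.13, -0.02, -0.07]
mean [-0.0935  0.0065  0.0056 -3.5185] std [0.039 0.024 0.031 0.602] median -0.096 eff [-2.0000e-03 -5.5246e+01 -2.0313e+01 -6.1000e-02  2.9400e-01 -1.0000e-03] std [0.004 0.012 0.013 0.001 0.003 0.001]
```

Emit:
{"op": "carry_out", "data": {"series": [{"fingers": 0,"dp": [0,0,0],"dr": [-0.08,0,0]},{"fingers": 0,"dp": [0,0,0],"dr": [-0.16,0,0]},{"fingers": 0,"dp": [0,0,0],"dr": [-0.16,0,0]},{"fingers": 0,"dp": [0,0,0],"dr": [-0.16,0,0]},{"fingers": 0,"dp": [0,0,0],"dr": [-0.16,0,0]},{"fingers": 0,"dp": [0,0,0],"dr": [-0.16,0,0]},{"fingers": 0,"dp": [0,0,0],"dr": [-0.16,0,0]},{"fingers": 0,"dp": [0,0,0],"dr": [-0.16,0,0]}]}}

```text
t: 35.7
ee_pos: [0.474, -0.1816, 0.1447]
eef_rot: [[0.197, 0.977, 0.078], [0.98, -0.197, -0.016], [0.0, 0.079, -0.997]]
ft_force: [-0.0, 0.8, -2.8]
grip_width: 0.0594
```

```bash
python3 -c "
from h import *
ser()"
```

```text
t 36.95 Tx [0.09, 0.11, 0.08, 0.09, 0.07, 0.11, 0.11, 0.05, 0.11, 0.03, 0.12, 0.1, 0.13, -0.01, 0.12, 0.08, 0.06, 0.08, 0.0, 0.14, -0.0, 0.07, 0.02, 0.1, 0.06, 0.12]
mean [ 7.7900e-02 -2.3000e-03  7.4000e-03 -3.4612e+00] std [0.041 0.035 0.027 0.648] median 0.085 eff [ 4.0000e-03 -5.1267e+01 -1.9693e+01  6.1000e-02 -2.8500e-01  2.0000e-03] std [0.007 0.028 0.028 0.003 0.006 0.003]
```

Emit:
{"op": "carry_out", "data": {"series": [{"fingers": 0,"dp": [0,0,0],"dr": [-0.1,0,0]},{"fingers": 0,"dp": [0,0,0],"dr": [-0.12,0,0]},{"fingers": 0,"dp": [0,0,0],"dr": [-0.12,0,0]},{"fingers": 0,"dp": [0,0,0],"dr": [-0.12,0,0]},{"fingers": 0,"dp": [0,0,0],"dr": [-0.12,0,0]},{"fingers": 0,"dp": [0,0,0],"dr": [-0.12,0,0]},{"fingers": 0,"dp": [0,0,0],"dr": [-0.12,0,0]},{"fingers": 0,"dp": [0,0,0],"dr": [-0.12,0,0]}]}}

```text
t: 37.67
ee_pos: [0.4739, -0.1816, 0.1448]
eef_rot: [[0.197, 0.961, 0.195], [0.98, -0.193, -0.039], [0.0, 0.199, -0.98]]
ft_force: [-0.3, 0.1, -3.5]
grip_width: 0.0595
```

```bash
python3 -c "
from h import *
ser(8);s=state();R=s['eef_rot'];print(np.arcsin(R[2,1]),s['joint_pos'])"
```

```text
t 38.02 Tx [0.17, 0.26, 0.13, 0.24, 0.28, 0.16, 0.24, 0.25]
mean [ 2.1550e-01  1.1100e-02  1.8000e-03 -3.4611e+00] std [0.049 0.021 0.03  0.428] median 0.239 eff [ 6.0000e-03 -4.8521e+01 -1.8925e+01  1.5400e-01 -6.8400e-01  4.0000e-03] std [0.005 0.021 0.018 0.002 0.002 0.002]
0.20001375990319833 [-0.52913176  0.39140377  2.05909878  0.1336594   0.50543968 -2.01204926]
```

Emit:
{"op": "carry_out", "data": {"series": [{"fingers": 0,"dp": [0,0,0],"dr": [0.1,0,0]},{"fingers": 0,"dp": [0,0,0],"dr": [0.2,0,0]},{"fingers": 0,"dp": [0,0,0],"dr": [0.2,0,0]},{"fingers": 0,"dp": [0,0,0],"dr": [0.2,0,0]},{"fingers": 0,"dp": [0,0,0],"dr": [0.2,0,0]},{"fingers": 0,"dp": [0,0,0],"dr": [0.2,0,0]},{"fingers": 0,"dp": [0,0,0],"dr": [0.2,0,0]},{"fingers": 0,"dp": [0,0,0],"dr": [0.2,0,0]}]}}

```text
t: 38.73
ee_pos: [0.4733, -0.1815, 0.1449]
eef_rot: [[0.198, 0.98, 0.001], [0.98, -0.198, 0.0], [0.0, 0.001, -1.0]]
ft_force: [-0.3, -0.6, -3.6]
grip_width: 0.0591
```

```bash
python3 -c "
from h import *
ser(8);s=state();R=s['eef_rot'];print(np.arcsin(R[2,1]),s['joint_pos'])"
```

```text
t 39.08 Tx [0.0, 0.04, 0.04, -0.08, 0.01, -0.0, 0.04, -0.04]
mean [ 1.7000e-03  1.1000e-03 -6.7000e-03 -3.3698e+00] std [0.039 0.028 0.024 0.43 ] median 0.008 eff [-1.1000e-02 -5.3224e+01 -1.9986e+01  7.0000e-03 -1.3000e-02 -6.0000e-03] std [0.013 0.056 0.035 0.004 0.008 0.004]
8.670034296709933e-05 [-4.96366692e-01  4.41249820e-01  1.93894929e+00  1.87356339e-04
  7.61342506e-01 -1.86848436e+00]
```

R and L behave alike, while M's swing is smaller. Tipping lowers the tin end opposite to where the tin's weight shifts, so a rolling ball must reduce the swing. That points to M, and I'll confirm it with a small tilt when I hold it again. R goes back now.

Emit:
{"op": "carry_out", "data": {"series": [{"fingers": 0,"dp": [0,0,0.035],"dr": [0,0,0]},{"fingers": 0,"dp": [0,0,0.07],"dr": [0,0,0]},{"fingers": 0,"dp": [0,0,0.09],"dr": [0,0,0]},{"fingers": 0,"dp": [0,0,0.1],"dr": [0,0,0]},{"fingers": 0,"dp": [0,0,0.105],"dr": [0,0,0]},{"fingers": 0,"dp": [0,0,0.108],"dr": [0,0,0]},{"fingers": 0,"dp": [0,0,0.109],"dr": [0,0,0]},{"fingers": 0,"dp": [0,0,0.109],"dr": [0,0,0]}]}}

```text
t: 39.8
ee_pos: [0.4741, -0.1818, 0.0368]
eef_rot: [[0.197, 0.98, 0.001], [0.98, -0.197, -0.001], [-0.0, 0.002, -1.0]]
ft_force: [1.2, -0.1, -3.0]
grip_width: 0.0593
```

Emit:
{"op": "carry_out", "data": {"series": [{"fingers": 0,"dp": [0,0,0.001],"dr": [0,0,0]},{"fingers": 0,"dp": [0,0,0.001],"dr": [0,0,0]},{"fingers": 1,"dp": [0,0,0.001],"dr": [0,0,0]},{"fingers": 1,"dp": [0,0,0.001],"dr": [0,0,0]},{"fingers": 1,"dp": [0,0,0.001],"dr": [0,0,0]},{"fingers": 1,"dp": [0,0,0.001],"dr": [0,0,0]},{"fingers": 1,"dp": [0,0,0.001],"dr": [0,0,0]},{"fingers": 1,"dp": [0,0,0.001],"dr": [0,0,0]}]}}

```text
t: 40.47
ee_pos: [0.4737, -0.1816, 0.0349]
eef_rot: [[0.198, 0.98, 0.0], [0.98, -0.198, 0.0], [0.0, 0.0, -1.0]]
ft_force: [-1.7, 0.4, -0.4]
grip_width: 0.0851
```

Emit:
{"op": "carry_out", "data": {"series": [{"fingers": 1,"dp": [0,0,0],"dr": [0,0,0]},{"fingers": 1,"dp": [0,0,0],"dr": [0,0,0]},{"fingers": 1,"dp": [0,0,-0.03],"dr": [0,0,0]},{"fingers": 1,"dp": [0,0,-0.07],"dr": [0,0,0]},{"fingers": 1,"dp": [0,0,-0.11],"dr": [0,0,0]},{"fingers": 1,"dp": [0,0,-0.15],"dr": [0,0,0]},{"fingers": 1,"dp": [0,0,-0.172],"dr": [0,0,0]},{"fingers": 1,"dp": [0,0,-0.172],"dr": [0,0,0]}]}}

```text
t: 41.13
ee_pos: [0.4751, -0.1822, 0.2116]
eef_rot: [[0.197, 0.98, 0.007], [0.98, -0.197, -0.004], [-0.002, 0.008, -1.0]]
ft_force: [0.0, -0.1, -0.4]
grip_width: 0.0854
```

```bash
python3 -c "
from h import *
overlay('w10',{'L':(.5145,.045,-11),'M':(.5125,-.0725,-11),'R':(.475,-.1815,-11.4)})
go([.513,-.073,.207],79)"
```

```text
41.13 [ 0.4751 -0.1822  0.2116] F [ 0.03 -0.09 -0.39] Ttool [ 0.003 -0.035 -0.013] tilt y-axis 0.44 w 0.0854
dp,dr [[0.1144, 0.0164, 0.0019], [0.0044, 0.0012, -0.0068]] dist 0.116
```

View pics/w10.png

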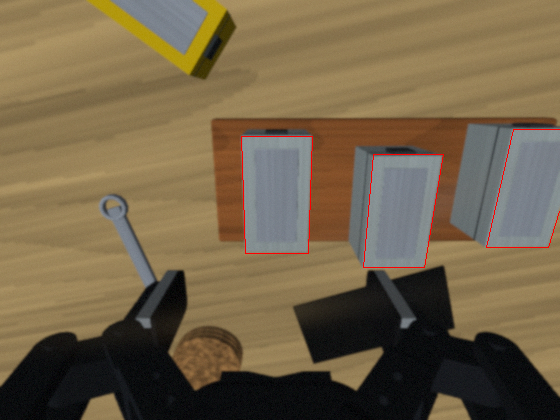

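R is back in place. Move to M and grip.

Emit:
{"op": "carry_out", "data": {"series": [{"fingers": 1,"dp": [0.04,0.006,0],"dr": [0,0,0]},{"fingers": 1,"dp": [0.08,0.012,0],"dr": [0,0,0]},{"fingers": 1,"dp": [0.114,0.018,0],"dr": [0,0,-0.007]},{"fingers": 1,"dp": [0.114,0.018,0],"dr": [0,0,-0.007]},{"fingers": 1,"dp": [0.114,0.018,0],"dr": [0,0,-0.007]},{"fingers": 1,"dp": [0.114,0.018,0],"dr": [0,0,-0.007]},{"fingers": 1,"dp": [0.114,0.018,0],"dr": [0,0,-0.007]}]}}

```text
t: 41.77
ee_pos: [0.5134, -0.0741, 0.2061]
eef_rot: [[0.191, 0.982, -0.001], [0.982, -0.191, 0.0], [0.0, -0.001, -1.0]]
ft_force: [-0.9, -0.1, 0.1]
grip_width: 0.0856
```

Emit:
{"op": "carry_out", "data": {"series": [{"fingers": 1,"dp": [0,0,0.04],"dr": [0,0,0]},{"fingers": 1,"dp": [0,0,0.08],"dr": [0,0,0]},{"fingers": 1,"dp": [0,0,0.115],"dr": [0,0,0]},{"fingers": 1,"dp": [0,0,0.145],"dr": [0,0,0]},{"fingers": 1,"dp": [0,0,0.165],"dr": [0,0,0]},{"fingers": 1,"dp": [0,0,0.172],"dr": [0,0,0]},{"fingers": 1,"dp": [0,0,0.172],"dr": [0,0,0]},{"fingers": 1,"dp": [0,0,0.172],"dr": [0,0,0]}]}}

```text
t: 42.43
ee_pos: [0.514, -0.074, 0.0353]
eef_rot: [[0.192, 0.981, 0.0], [0.981, -0.192, 0.0], [0.0, 0.0, -1.0]]
ft_force: [0.4, 1.2, 0.9]
grip_width: 0.0852
```

Emit:
{"op": "carry_out", "data": {"series": [{"fingers": 0,"dp": [0,0,0],"dr": [0,0,0]},{"fingers": 0,"dp": [0,0,0],"dr": [0,0,0]},{"fingers": 0,"dp": [0,0,0],"dr": [0,0,0]},{"fingers": 0,"dp": [0,0,0],"dr": [0,0,0]},{"fingers": 0,"dp": [0,0,0],"dr": [0,0,0]},{"fingers": 0,"dp": [0,0,0],"dr": [0,0,0]},{"fingers": 0,"dp": [0,0,0],"dr": [0,0,0]},{"fingers": 0,"dp": [0,0,0],"dr": [0,0,0]}], "grip_force": 70}}

```text
t: 43.1
ee_pos: [0.5145, -0.0736, 0.0364]
eef_rot: [[0.191, 0.982, 0.003], [0.982, -0.191, -0.001], [-0.0, 0.003, -1.0]]
ft_force: [-1.7, -1.7, 7.3]
grip_width: 0.0594
```

Emit:
{"op": "carry_out", "data": {"series": [{"fingers": 0,"dp": [0,0,-0.015],"dr": [0,0,0]},{"fingers": 0,"dp": [0,0,-0.045],"dr": [0,0,0]},{"fingers": 0,"dp": [0,0,-0.08],"dr": [0,0,0]},{"fingers": 0,"dp": [0,0,-0.11],"dr": [0,0,0]},{"fingers": 0,"dp": [0,0,-0.11],"dr": [0.08,0,0]},{"fingers": 0,"dp": [0,0,-0.11],"dr": [0.08,0,0]},{"fingers": 0,"dp": [0,0,-0.11],"dr": [0.08,0,0]},{"fingers": 0,"dp": [0,0,-0.11],"dr": [0.08,0,0]}]}}

```text
t: 43.77
ee_pos: [0.5132, -0.0731, 0.144]
eef_rot: [[0.191, 0.979, -0.078], [0.982, -0.19, 0.015], [0.0, -0.08, -0.997]]
ft_force: [-0.6, -0.1, -4.9]
grip_width: 0.0596
```

Emit:
{"op": "carry_out", "data": {"series": [{"fingers": 0,"dp": [0,0,0],"dr": [0,0,0]},{"fingers": 0,"dp": [0,0,0],"dr": [0,0,0]},{"fingers": 0,"dp": [0,0,0],"dr": [0,0,0]},{"fingers": 0,"dp": [0,0,0],"dr": [0,0,0]}]}}

```text
t: 44.1
ee_pos: [0.5136, -0.0733, 0.1445]
eef_rot: [[0.191, 0.978, -0.079], [0.982, -0.19, 0.015], [0.0, -0.08, -0.997]]
ft_force: [-1.1, -0.3, -3.8]
grip_width: 0.0593
```

```bash
python3 -c "
from h import *
ser(20);ft()"
```

```text
t 45.05 Tx [-0.06, 0.14, -0.06, -0.03, -0.05, -0.02, -0.02, -0.04, -0.02, -0.06, -0.05, -0.01, -0.06, -0.01, -0.02, -0.05, -0.03, -0.07, -0.03, 0.01]
mean [-0.0268 -0.0054 -0.004  -3.867 ] std [0.044 0.031 0.036 0.479] median -0.027 eff [-4.0000e-03 -5.6771e+01 -2.0735e+01 -2.0000e-02  2.7000e-01  1.0000e-03] std [0.011 0.065 0.219 0.004 0.074 0.001]
45.1 [ 0.5138 -0.0734  0.1449] F [-0.08 -0.61 -3.12] Ttool [0.041 0.026 0.013] tilt y-axis -4.58 w 0.0592
```

Emit:
{"op": "carry_out", "data": {"series": [{"fingers": 0,"dp": [0,0,0],"dr": [-0.08,0,0]},{"fingers": 0,"dp": [0,0,0],"dr": [-0.16,0,0]},{"fingers": 0,"dp": [0,0,0],"dr": [-0.16,0,0]},{"fingers": 0,"dp": [0,0,0],"dr": [-0.16,0,0]},{"fingers": 0,"dp": [0,0,0],"dr": [-0.16,0,0]},{"fingers": 0,"dp": [0,0,0],"dr": [-0.16,0,0]},{"fingers": 0,"dp": [0,0,0],"dr": [-0.16,0,0]},{"fingers": 0,"dp": [0,0,0],"dr": [-0.16,0,0]}]}}

```text
t: 45.77
ee_pos: [0.5142, -0.0735, 0.1447]
eef_rot: [[0.191, 0.979, 0.078], [0.982, -0.19, -0.015], [0.0, 0.079, -0.997]]
ft_force: [-0.3, 0.2, -3.6]
grip_width: 0.0592
```

```bash
python3 -c "
from h import *
ser(20);ft()"
```

```text
t 46.72 Tx [0.03, 0.05, 0.1, -0.04, 0.01, -0.05, -0.0, 0.05, -0.01, 0.04, 0.02, 0.06, 0.02, 0.08, 0.03, 0.06, 0.04, 0.01, 0.04, 0.05]
mean [ 2.9900e-02 -1.9000e-03  3.4000e-03 -3.8549e+00] std [0.035 0.035 0.025 0.514] median 0.033 eff [ 2.0000e-03 -5.2662e+01 -2.0100e+01  9.0000e-03 -2.6500e-01 -0.0000e+00] std [0.013 0.042 0.131 0.003 0.084 0.001]
46.77 [ 0.5138 -0.0734  0.1449] F [ 1.07  0.06 -3.33] Ttool [ 0.022 -0.021  0.022] tilt y-axis 4.59 w 0.0593
```

Emit:
{"op": "carry_out", "data": {"series": [{"fingers": 0,"dp": [0,0,0],"dr": [0.04,0,0]},{"fingers": 0,"dp": [0,0,0],"dr": [0.08,0,0]},{"fingers": 0,"dp": [0,0,0],"dr": [0.08,0,0]},{"fingers": 0,"dp": [0,0,0],"dr": [0.08,0,0]},{"fingers": 0,"dp": [0,0,0],"dr": [0.08,0,0]},{"fingers": 0,"dp": [0,0,0],"dr": [0.08,0,0]}]}}

```text
t: 47.27
ee_pos: [0.5136, -0.0733, 0.1448]
eef_rot: [[0.191, 0.982, 0.001], [0.982, -0.191, 0.0], [0.0, 0.001, -1.0]]
ft_force: [0.2, 0.9, -3.8]
grip_width: 0.0595
```

```bash
python3 -c "
from h import *
ft();go([.690,-.0895,.124],79)"
```

```text
47.27 [ 0.5136 -0.0733  0.1448] F [ 0.22  0.89 -3.82] Ttool [-0.057  0.016 -0.038] tilt y-axis 0.03 w 0.0595
dp,dr [[0.0177, 0.1763, 0.0209], [0.0005, -0.0001, 0.0002]] dist 0.178
```

Emit:
{"op": "carry_out", "data": {"series": [{"fingers": 0,"dp": [0.002,0.02,0],"dr": [0,0,0]},{"fingers": 0,"dp": [0.005,0.05,0],"dr": [0,0,0]},{"fingers": 0,"dp": [0.008,0.08,0],"dr": [0,0,0]},{"fingers": 0,"dp": [0.011,0.11,0],"dr": [0,0,0]},{"fingers": 0,"dp": [0.014,0.14,0.005],"dr": [0,0,0]},{"fingers": 0,"dp": [0.016,0.163,0.012],"dr": [0,0,0]},{"fingers": 0,"dp": [0.018,0.173,0.018],"dr": [0,0,0]},{"fingers": 0,"dp": [0.018,0.176,0.021],"dr": [0,0,0]}]}}

```text
t: 47.93
ee_pos: [0.6905, -0.089, 0.1222]
eef_rot: [[0.19, 0.982, -0.001], [0.982, -0.19, 0.0], [0.0, -0.001, -1.0]]
ft_force: [-0.9, -0.1, -3.5]
grip_width: 0.0596
```

Emit:
{"op": "carry_out", "data": {"series": [{"fingers": 0,"dp": [0,0,0],"dr": [0,0,0]},{"fingers": 0,"dp": [0,0,0],"dr": [0,0,0]},{"fingers": 0,"dp": [0,0,0],"dr": [0,0,0]},{"fingers": 0,"dp": [0,0,0],"dr": [0,0,0]},{"fingers": 0,"dp": [0,0,0],"dr": [0,0,0]},{"fingers": 0,"dp": [0,0,0],"dr": [0,0,0]}]}}

```text
t: 48.43
ee_pos: [0.6899, -0.0892, 0.1244]
eef_rot: [[0.191, 0.982, 0.001], [0.982, -0.191, -0.0], [0.0, 0.001, -1.0]]
ft_force: [0.1, 1.1, -3.7]
grip_width: 0.0593
```

Run:
```python
from h import *
ft();go([.690,-.0895,.124],79)
ims={}
for n in("wrist","scene","side"):
    c=get_calibration(n);im=np.ascontiguousarray(grab_frame(n)[:,:,::-1]);ims[n]=im.copy()
    R=state()["eef_rot"];T=state()["ee_pos"]
    C=T+R@np.array([0,-.001,-.0137])
    # predicted lid rectangle of the held tin and mat outline
    q=[proj(c,C+R@np.array([a*.03,b*.055,-.032])) for a,b in((1,1),(1,-1),(-1,-1),(-1,1))]
    cv2.polylines(im,[np.int32(np.round(q))],True,(0,0,255),1)
    a=np.radians(6.3)
    q=[proj(c,[.689+sx*.05*np.cos(a)-sy*.1*np.sin(a),-.089+sx*.05*np.sin(a)+sy*.1*np.cos(a),.006]) for sx,sy in((1,1),(1,-1),(-1,-1),(-1,1))]
    cv2.polylines(im,[np.int32(np.round(q))],True,(0,255,0),1)
    cv2.imwrite(f"pics/f_{n}.png",im)
s=cv2.imread("pics/f_scene.png")[110:260,150:330]
cv2.imwrite("pics/f_scenec.png",cv2.resize(s,None,fx=4,fy=4,interpolation=cv2.INTER_CUBIC))
s=cv2.imread("pics/f_side.png")[140:300,200:420]
cv2.imwrite("pics/f_sidec.png",cv2.resize(s,None,fx=3.5,fy=3.5,interpolation=cv2.INTER_CUBIC))
```

```text
48.43 [ 0.6899 -0.0892  0.1244] F [ 0.09  1.13 -3.72] Ttool [ 0.017 -0.006  0.02 ] tilt y-axis 0.03 w 0.0593
dp,dr [[-0.0002, 0.0002, 0.0004], [0.0006, -0.0001, 0.0001]] dist 0.001
```

View pics/f_wrist.png

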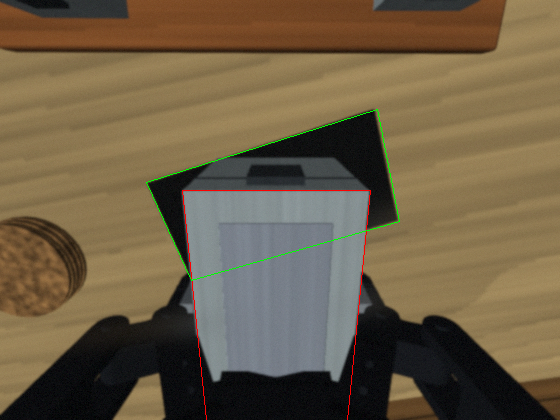

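View pics/f_scenec.png

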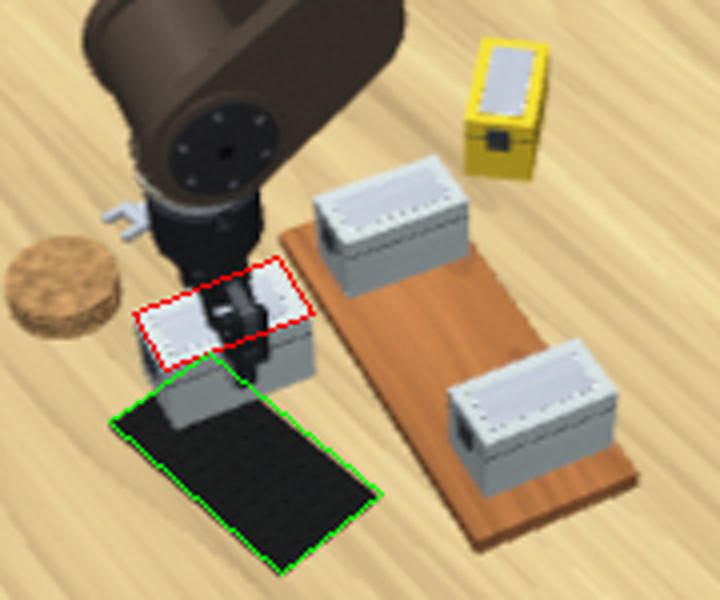

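View pics/f_sidec.png

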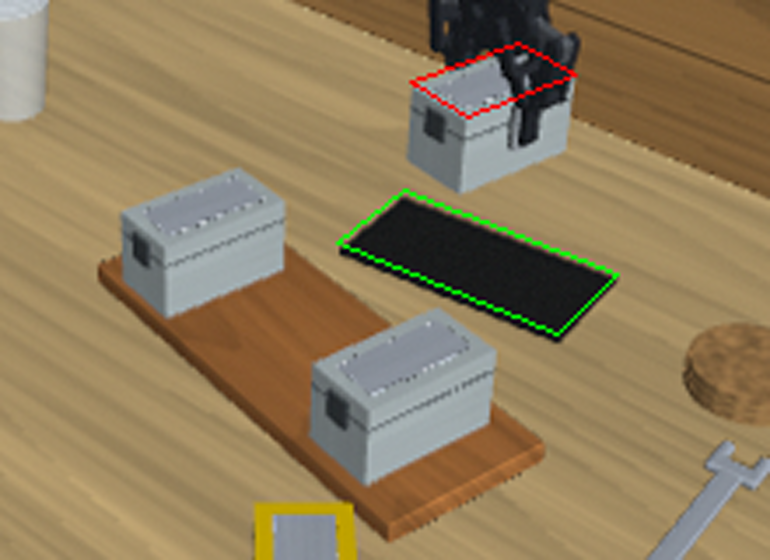

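```bash
python3 -c "
from h import *
from workcell import order
ft();print(np.abs(state()['joint_vel']).max())
print(order.sign_off())"
```

```text
48.58 [ 0.69   -0.0893  0.1241] F [ 0.02 -0.38 -3.08] Ttool [ 0.043  0.017 -0.024] tilt y-axis 0.01 w 0.0591
0.004296936161771018
the job is handed in; nothing more can be done
None
```

I lifted, shook and returned the tins in order: left, middle, right. The middle tin holds the ball, and I handed in at 48.6 s with it held over the mat.

**How I identified it:**
- Tipping the tin by ±4.6° changed the wrist moment by only 0.06 N m for the middle tin, against 0.17 N m for the right one. A ball rolling end to end takes away about 0.12 N m, so this fits.
- At ±11.5° the figures were 0.31 N m for the middle tin, 0.39 for the left and 0.41 for the right. I did not do the small tilt on the left tin, so it is ruled out by matching the right one at the larger tilt.
- My first guess, made before the right tin was weighed, was the left tin because I had the sign of the ball's effect wrong. The small-tilt test on the middle tin settled it.

**Last checks:**
- **Held tin:** the gripper was within about 1 mm of its target over the mat centre, with a tilt under 0.1° and the joints nearly still. By calculation the tin's underside is about 10 cm above the mat.
- **Other tins:** both stand on the board in the final pictures. Close wrist-camera views after each was put down showed them within a millimetre or two of where they started.
- **Shake speed:** measured directly only on the left tin, at about 0.31 m/s or more. The other two got similar strokes, commanded at up to about 0.5 m/s.
- **Leave-alone items:** I touched none of the cups, bottle, spanner, coasters or yellow tin. I did not check their positions separately afterwards.

**Disagreement:** the side camera read 10–18 mm off from the scene and wrist cameras, which agreed within about 4 mm, so I went by those two.

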